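Lids on the jars before the biscuit firing

TASK

The clay jars on the ware board are to be fired with their lids on: put each of the four knobbed lids on the jar it fits, so that every lid sits level and fully down in its jar's mouth and nothing is held any more. The ware is brittle, so set the lids down without dropping them, keep the jars standing where they are, and leave the handled cup and the saucer alone.

Things in the scene. Friction and masses are not known exactly. Their poses are not given: they have to be found in the camera images.
- jar_small: The smallest of four loose open round terracotta jars (no handle) on the ware board (its top at z = 0.015). Height 54 mm, rim 48 mm across outside, walls 5 mm, mouth 38 mm inside, belly 60 mm at its widest, near half height. Origin at the centre of its underside, z up; the rim is 54 mm above it.
- jar_medium: The second smallest of four loose open round terracotta jars (no handle) on the ware board (its top at z = 0.015). Height 62 mm, rim 62 mm across outside, walls 5 mm, mouth 52 mm inside, belly 74 mm at its widest, near half height. Origin at the centre of its underside, z up; the rim is 62 mm above it.
- jar_large: The second largest of four loose open round terracotta jars (no handle) on the ware board (its top at z = 0.015). Height 70 mm, rim 76 mm across outside, walls 5 mm, mouth 66 mm inside, belly 88 mm at its widest, near half height. Origin at the centre of its underside, z up; the rim is 70 mm above it.
- jar_largest: The largest of four loose open round terracotta jars (no handle) on the ware board (its top at z = 0.015). Height 80 mm, rim 90 mm across outside, walls 5 mm, mouth 80 mm inside, belly 102 mm at its widest, near half height. Origin at the centre of its underside, z up; the rim is 80 mm above it.
- lid_small: The smallest of four loose terracotta lids, knob up, on the board; fits the smallest jar. Origin: centre of underside, z up; heights from there: tapered spigot 0-8 mm (23 mm wide at foot, 33 at top) enters the mouth; disc 50 mm wide, 8-12 mm at edge, 16 at middle; knob 16-38 mm, 18 mm wide at 29-34, neck 13 mm. Seated, disc on rim: origin 46 mm above the jar's. 30 g.
- lid_medium: The second smallest of four loose terracotta lids, knob up, on the board; fits the second smallest jar. Origin: centre of underside, z up; heights from there: tapered spigot 0-8 mm (37 mm wide at foot, 47 at top) enters the mouth; disc 64 mm wide, 8-12 mm at edge, 16 at middle; knob 16-38 mm, 20 mm wide at 29-34, neck 13 mm. Seated, disc on rim: origin 54 mm above the jar's. 45 g.
- lid_large: The second largest of four loose terracotta lids, knob up, on the board; fits the second largest jar. Origin: centre of underside, z up; heights from there: tapered spigot 0-8 mm (51 mm wide at foot, 61 at top) enters the mouth; disc 78 mm wide, 8-12 mm at edge, 16 at middle; knob 16-38 mm, 21 mm wide at 29-34, neck 13 mm. Seated, disc on rim: origin 62 mm above the jar's. 61 g.
- lid_largest: The largest of four loose terracotta lids, knob up, on the board; fits the largest jar. Origin: centre of underside, z up; heights from there: tapered spigot 0-8 mm (65 mm wide at foot, 75 at top) enters the mouth; disc 92 mm wide, 8-12 mm at edge, 16 at middle; knob 16-38 mm, 23 mm wide at 29-34, neck 13 mm. Seated, disc on rim: origin 72 mm above the jar's. 76 g.
- cup: A terracotta cup with a side handle, 66 mm across the rim and 60 mm high, standing in the row of the jars; it has no lid and stays. Origin at the centre of its underside; the handle points to its +y. The plywood ware board under all the ware is 15 mm thick, its top at z = 0.015.
- saucer: A terracotta saucer, 100 mm across and 14 mm high, shallow and without a knob, lying in the row of the lids; it stays. Origin at the centre of its underside. The plywood ware board under all the ware is 15 mm thick, its top at z = 0.015.
Not all that is in view belongs to the job. What is shaped like the lid_small but black or blue is not meant. Leave any green look-alike of the lid_large alone.

How it is judged:
By the outcome, as a careful person would: the job done as asked, in the order asked, and still so for the second after the job is handed in, with the robot touching nothing.
It also fails if it takes over 106 s, if anything falls off the work surface, if the arm or the gripper's body presses on something with over 40 N, if the wrist force passes 120 N, or if a joint passes its speed limit or range.

ROBOT

A 7-joint arm with a two-finger parallel gripper is mounted at the origin on the work surface. World frame = base frame: x ahead of the robot, y to its left, z up, the work surface at z = 0. Lengths are in m, angles in rad, forces in N, time in s.
With the tool pointing down it reaches from about 0.4 to 0.875 m from the base axis. Payload 19.3 kg.
Tool frame: the origin (TCP) lies between the finger pads; the fingertips stand 17 mm ahead of it and the grasp point (between the pads) lies 2 mm behind it (bot.tips_ahead is the z of the fingertips in the tool frame, in m); z points along the fingers, y is the direction in which the jaws open and shut (so a half turn about z gives the same grasp; the last joint's range is limited). The gripper opens to 85 mm and grips with 20 to 120 N. Pads are 22 mm wide; open, the fingers measure 114 mm over their backs; the gripper's body (76 mm by 85 mm) begins 54 mm behind the grasp point. The pads swing forward as they close: fully open they stand 13 mm farther back than shut.
Start: joints at [1.23, 0.521, -0.036, 1.599, 0.021, 1.021, -0.113], TCP at [0.167, -0.602, 0.248] pointing down, gripper open.
Joint ranges: [-2.91, 2.91], [-0.3, 2.13], [-1.5, 1.42], [0.17, 2.43], [-1.26, 4.41], [0.16, 1.93], [-2.52, 2.52]. Speed limits (rad/s): [1.89, 1.89, 2.39, 2.39, 3.01, 3.01, 3.01].

INTERFACE

Orientations are given as [roll, pitch, yaw] about the fixed x, y, z axes, in that order (R = Rz(yaw) Ry(pitch) Rx(roll)).
In Python, from workcell import telemetry, cams, job, bot gives the robot as it stands.
- The arm moves only by the tool arm_command, never from a script. Its argument "deltas" is a list of rows, each a list of 7 numbers: the opening, from -1 (shut) to 1 (fully open), so that 0 is half open, then the shift along the tool's x, y, z normalised to -1 to 1, where 1 is 150 mm, then the turn, a rotation vector about the tool's x, y, z normalised to -1 to 1, where 1 is 45 degrees. In form: [[hand, tx, ty, tz, rx, ry, rz], ...]. A call has 1 to 8 rows; each row is the pose to reach, as a shift and turn from the pose commanded when the call began, along the tool's axes at that moment; what a row does not reach only later rows make up. A row lasts 1/8 s, in which the tool goes at most 62.5 mm and 10.7 degrees, less where a joint would pass 70% of its speed; a pose out of reach is approached as far as the arm can. A call with a number of a shift or a turn outside -1 to 1 is refused whole. A call with a gripper value outside its range is refused whole. The fingers move at their own pace and stop on an object; "newtons" is the grip in N (left out, the last holds). Time passes only in rows, so rows that repeat a pose let the fingers close. It gives the time, the measured TCP pose, the force and the opening at its end, in the units of the state.
- telemetry.observe(): the state, without advancing time (a new reading comes with each control period).
- cams.grab_frame(name): name is "scene" or "side" or "wrist"; returns the picture (384x512x3 uint8, blue, green, red); there is no depth.
- cams.get_calibration(name): a dict with "fx", "fy", "cx", "cy" (pixels), "R" (3x3) and "t" (3): a world point X has camera coordinates R X + t. Camera axes: x right, y down, z forward; pixel columns grow to the right and rows downward; lengths in m; the calibration is good to about 2 mm. A picture is of the moment at which its call begins: read the wrist's pose just before it. get_calibration takes no time and is no camera call; for the wrist camera it gives the pose at the moment of the call.
- job.job_done(): hands the job in, once; it reports no verdict.
The state is a dict: "clock": time; "qpos": joint angles; "qd": joint speeds; "joint_efforts": joint torques, N m; "position": TCP position; "tool_rot": TCP orientation; "force": force on the tool from outside, world axes, zero at the start; "moment": the same for the moment, N m; "grip_width": finger opening in m.
Only numpy, scipy, OpenCV 4.12 (cv2) and the standard library are available. Lean on these libraries where they do the work, as an engineer would, in place of code of your own. Each camera call takes 0.05 s, during which the arm holds its last target.

## Working session

There is one attempt and no reset: what is moved stays moved. The work goes in short steps, Python scripts to look and compute and a tool call to move; the robot and the scene stay as the last step left them, time stands still between calls to the robot, and variables do not carry over. Pictures are saved under pics/ and viewed, and the job is handed in when it is done.

Besides the shell and the picture viewer there is one more tool, called after "Call:" by a JSON object that holds its "api" and its "payload", one argument or row to a line. arm_command: Moves the arm, as the interface text tells. Its arguments: {"type":"object","properties":{"deltas":{"type":"array","items":{"type":"array","items":{"type":"number"}}},"newtons":{"type":"number"}},"required":["deltas"]}

```bash
ls; mkdir -p pics
python3 - <<'E'
from workcell import telemetry, cams, job, bot
import cv2
s=telemetry.observe()
print(s)
for n in ["scene","side","wrist"]:
    c=cams.get_calibration(n); print(n,c)
    cv2.imwrite(f"pics/{n}0.png",cams.grab_frame(n))
E
```

```text
pics
{'clock': 0.0, 'qpos': array([ 1.22977481,  0.52202757, -0.03630351,  1.60001406,  0.02121085,
        1.02110294, -0.11280324]), 'qd': array([-1.00418407e-03, -8.31286803e-04,  1.95022682e-04, -1.57229029e-03,
       -7.62270939e-04,  4.93015550e-05, -9.52755279e-04]), 'joint_efforts': array([-8.32220885e-04, -9.27088666e+01,  1.97894365e+00, -3.69909525e+01,
        1.77069521e-02,  8.26388161e-03,  5.41987174e-05]), 'position': array([ 0.1670637 , -0.60192008,  0.24771538]), 'tool_rot': array([-3.14043065e+00,  1.04974950e-04,  2.70793438e-01]), 'force': array([ 0.39986724, -0.50892181, -0.22224756]), 'moment': array([-0.02088434, -0.02729218, -0.03218255]), 'grip_width': 0.08554546742666179}
scene {'fx': 427.75678486793123, 'fy': 427.75678486793123, 'cx': 254.11166711733566, 'cy': 187.6607535609894, 'R': array([[ 0.65833712,  0.75268456, -0.00762901],
       [ 0.60779933, -0.53753723, -0.58449439],
       [-0.44404078,  0.38015745, -0.81136188]]), 't': array([-0.41764728, -0.32764548,  1.41497525])}
side {'fx': 423.19178614776087, 'fy': 423.19178614776087, 'cx': 258.3932980344391, 'cy': 198.4255962232396, 'R': array([[ 0.99155894, -0.12819954, -0.01938421],
       [-0.09591349, -0.62466269, -0.77498201],
       [ 0.08724374,  0.77029955, -0.63168594]]), 't': array([-0.60209205,  0.10394291,  0.85959929])}
wrist {'fx': 306.50485745391774, 'fy': 306.50485745391774, 'cx': 257.50635925047357, 'cy': 190.8724143972277, 'R': array([[ 2.67356909e-01, -9.63597464e-01, -4.58826766e-04],
       [-9.12917452e-01, -2.53447714e-01,  3.19915587e-01],
       [-3.08386137e-01, -8.51127715e-02, -9.47445939e-01]]), 't': array([-0.62385523, -0.04175463,  0.38100111])}
```

View pics/scene0.png

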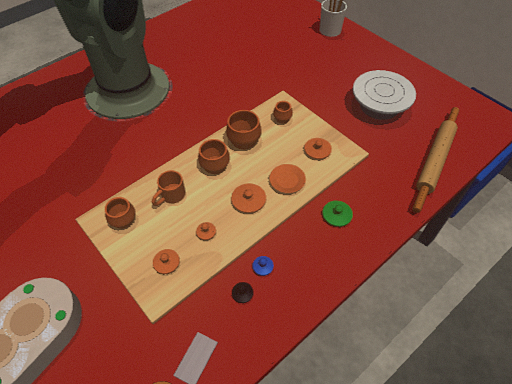

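View pics/side0.png

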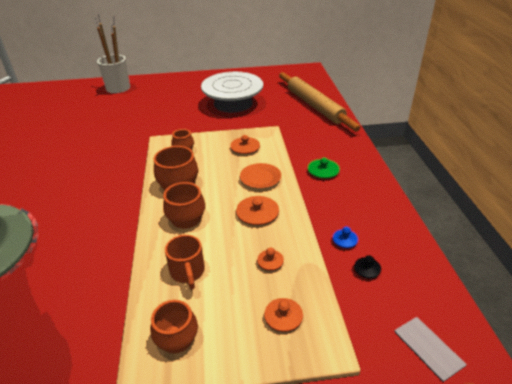

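View pics/wrist0.png

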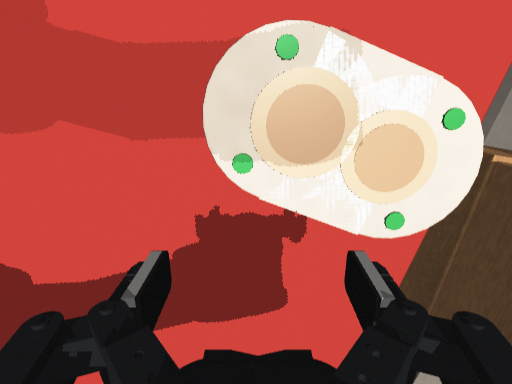

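The scene picture shows the jar row at about (121,212), cup (171,187), (213,156), (244,130), (283,111). The lids are at (166,261), (206,231), (248,198) and (318,148), with the saucer at (287,179). The blue, black and green look-alikes are off the board. Next I'll enlarge.

Run:
```python
import cv2
a=cv2.imread("pics/scene0.png")
def crop(im,x,y,w,h,k,name):
    c=cv2.resize(im[y:y+h,x:x+w],None,fx=k,fy=k,interpolation=cv2.INTER_CUBIC)
    for i in range(0,w,10):
        cv2.putText(c,str(x+i),(i*k,8),0,0.3,(255,255,255),1); cv2.line(c,(i*k,10),(i*k,14),(255,255,255),1)
    for j in range(0,h,10):
        cv2.putText(c,str(y+j),(0,j*k+4),0,0.3,(255,255,255),1)
    cv2.imwrite(name,c)
crop(a,90,90,130,98*1,6,"pics/sA.png")
crop(a,90,170,130,100,6,"pics/sB.png")
crop(a,215,90,125,100,6,"pics/sC.png")
crop(a,190,130,125,100,6,"pics/sD.png")
b=cv2.imread("pics/side0.png")
crop(b,140,125,160,120,5,"pics/dA.png")
crop(b,140,235,180,120,4,"pics/dB.png")
```

```text
(no output)
```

View pics/sB.png

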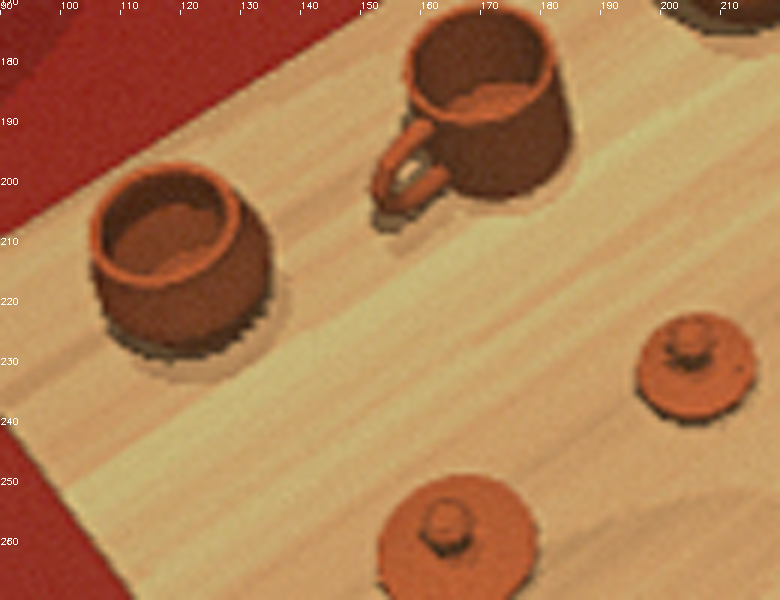

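View pics/sC.png

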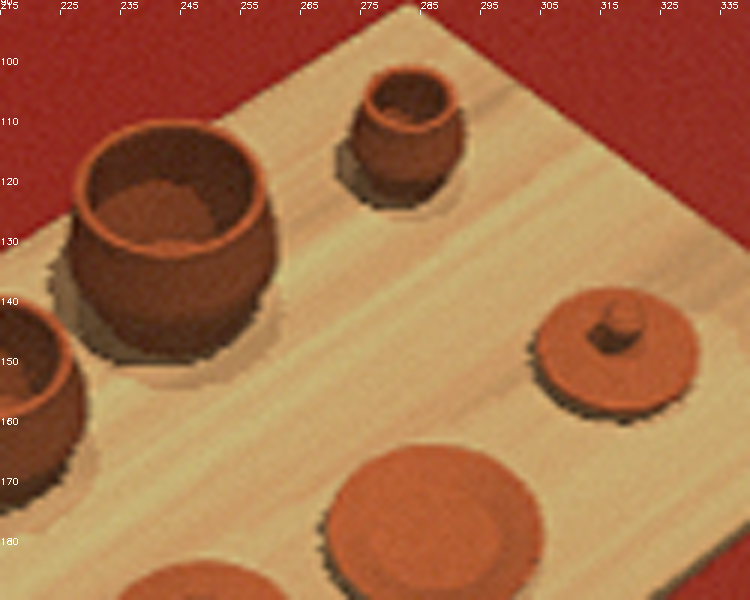

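View pics/dA.png

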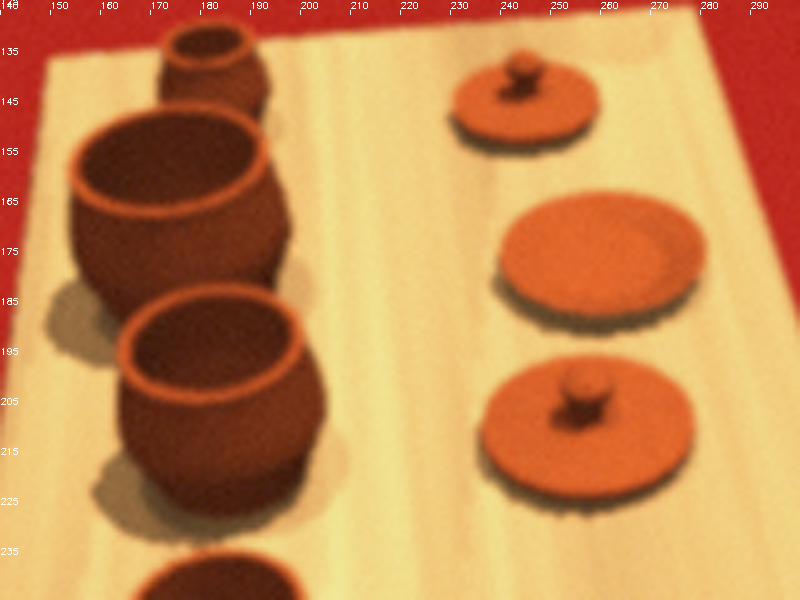

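View pics/dB.png

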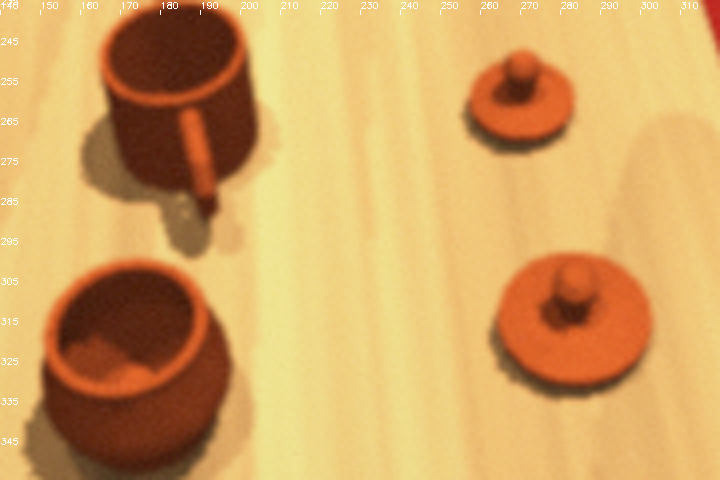

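View pics/sD.png

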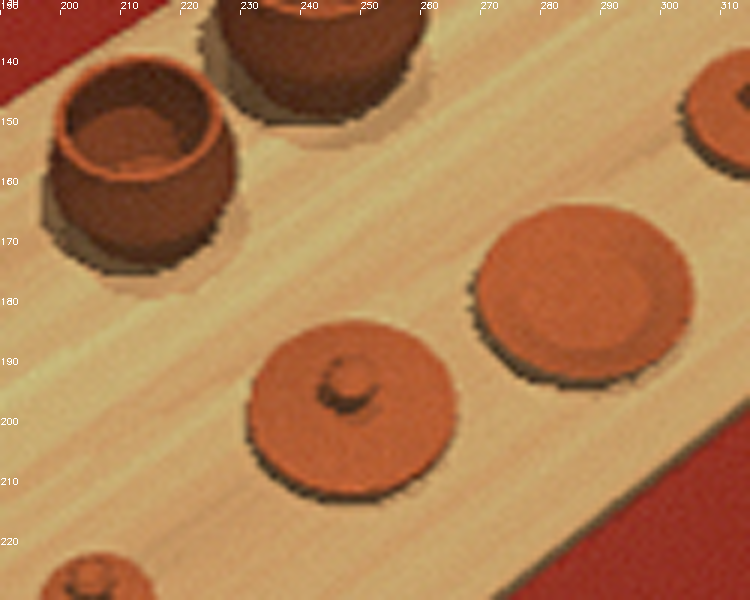

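```bash
cat > h.py <<'E'
import numpy as np, cv2
from scipy.optimize import least_squares
from workcell import telemetry, cams, bot
def proj(c,X):
    p=np.asarray(X)@c["R"].T+c["t"]; return np.c_[c["fx"]*p[:,0]/p[:,2]+c["cx"], c["fy"]*p[:,1]/p[:,2]+c["cy"]]
T=np.linspace(0,2*np.pi,180)
def box(c,x,y,z,d):
    P=proj(c,np.c_[x+d/2*np.cos(T),y+d/2*np.sin(T),0*T+z]); return np.r_[P[:,0].min(),P[:,0].max(),P[:,1].min(),P[:,1].max()]
def fit(z,obs,x0=(.5,0,.07)):
    f=lambda p:np.concatenate([(box(c,p[0],p[1],z,p[2])-b) for c,b in obs])
    f2=lambda p:(lambda r:r[np.isfinite(r)])(f(p))
    r=least_squares(f2,x0); return r.x,r.fun
E
python3 - <<'E'
from h import *
S=cams.get_calibration("scene");D=cams.get_calibration("side");n=np.nan
B=.015
obs={"jar1":(B+.062,[104,130,196.5,217.5],[151.5,192,300,333.5]),
"jarlargest":(B+.08,[227.5,259.5,110,132.5],[154,193.5,145,168]),
"jarsmall":(B+.054,[275.5,291.5,101,111.7],[171.5,189.5,129.3,138.5]),
"jarlarge":(B+.070,[n]*4,[163.5,200.3,182,205.5]),
"lidA":(B+.012,[153,179.5,248.5,n],[264.5,303,298,331]),
"lidsm":(B+.012,[195.5,216,n,239.5],[257.5,283.5,n,269.5]),
"lidlargest":(B+.012,[n]*4,[236.5,279,196,224]),
"lidD":(B+.012,[305,331,138,158.5],[230.5,260,137,153])}
for k,(z,a,b) in obs.items():
    for nm,o in (("scene",[(S,np.array(a))]),("side",[(D,np.array(b))]),("both",[(S,np.array(a)),(D,np.array(b))])):
        if nm!="side" and np.isnan(a[0]): continue
        p,r=fit(z,o); print(k,nm,p.round(4),"res",r.round(1))
print(proj(S,[[.5,0,0]]),S["t"])
E
```

```text
jar1 scene [ 0.4436 -0.2791  0.0623] res [ 0.1 -0.1 -0.1  0.1]
jar1 side [ 0.4418 -0.2794  0.0597] res [ 0.1 -0.1 -0.2  0.1]
jar1 both [ 0.4421 -0.2792  0.0604] res [ 0.1 -0.8 -0.2 -0.5  0.1  0.4 -0.4  0.3]
jarlargest scene [0.4407 0.1311 0.0884] res [ 0.1 -0.1 -0.2  0.2]
jarlargest side [0.4369 0.1318 0.088 ] res [-0.3  0.3  0.5 -0.5]
jarlargest both [0.438  0.1317 0.0883] res [-0.3 -0.6 -0.8 -0.5  0.2  0.8  0.4 -0.5]
jarsmall scene [0.4531 0.2744 0.0465] res [ 0.1 -0.1 -0.2  0.2]
jarsmall side [0.4462 0.2725 0.045 ] res [-0.  0.  0. -0.]
jarsmall both [0.4485 0.2748 0.0458] res [-0.8 -1.2 -0.9 -0.8  0.8  1.1 -0.6 -0.5]
jarlarge side [0.4548 0.0074 0.0741] res [-0.2  0.2  0.3 -0.3]
lidA scene [ 0.6173 -0.2628  0.0628] res [ 0. -0. -0.]
lidA side [ 0.6154 -0.2642  0.0633] res [-0.1  0.1  0.2 -0.2]
lidA both [ 0.6159 -0.2636  0.0632] res [-0.7 -0.5 -0.3  0.2  0.3 -0.2 -0.6]
lidsm scene [ 0.6146 -0.1425  0.051 ] res [-0.  0.  0.]
lidsm side [ 0.6119 -0.1429  0.0482] res [0. 0. 0.]
lidsm both [ 0.6127 -0.1419  0.05  ] res [-0.1 -0.5 -0.8 -0.1  0.8 -0.1]
lidlargest side [0.6066 0.0023 0.0903] res [-0.1  0.1  0.1 -0.1]
lidD scene [0.6114 0.2627 0.0751] res [-0.2  0.2  0.3 -0.3]
lidD side [0.6073 0.2624 0.0768] res [-0.1  0.1  0.1 -0.1]
lidD both [0.6089 0.2632 0.0761] res [-0.9 -0.1 -0.4 -0.7  0.7  0.5 -0.  -0.4]
[[222.38592942 179.14623968]] [-0.41764728 -0.32764548  1.41497525]
```

The diameters identify every piece:

| Piece | Position (x, y) |
|---|---|
| jar_medium | (.442, -.279) |
| jar_large | (.455, .007) |
| jar_largest | (.438, .132) |
| jar_small | (.449, .275) |
| lid_medium | (.616, -.264) |
| lid_small | (.613, -.142) |
| lid_largest | (.607, .002) |
| lid_large | (.609, .263) |

I'll head toward the medium lid, bring yaw to 0, and refine with the wrist camera.

```bash
cat >> h.py <<'E'
def plan(target,yaw=0.0,cmd=None):
    """shift in tool axes (units of 150mm) and rz (units 45deg) from measured pose"""
    s=telemetry.observe(); from scipy.spatial.transform import Rotation as Ro
    R=Ro.from_euler('xyz',s["tool_rot"]).as_matrix()
    d=R.T@(np.array(target)-s["position"])/.15
    Rt=Ro.from_euler('xyz',[np.pi,0,yaw]).as_matrix()
    rv=Ro.from_matrix(R.T@Rt).as_rotvec()/(np.pi/4)
    print("t",round(s["clock"],2),"pos",s["position"].round(4),"rot",s["tool_rot"].round(4),"w",round(s["grip_width"],4),"F",s["force"].round(1))
    print("shift",d.round(3),"turn",rv.round(3))
E
python3 - <<'E'
from h import *
plan([.56,-.27,.248])
W=cams.get_calibration("wrist"); print("cam",-W["R"].T@W["t"], W["R"][2], bot.tips_ahead)
E
```

```text
t 0.15 pos [ 0.1671 -0.602   0.2479] rot [-3.1407e+00  1.0000e-04  2.7080e-01] w 0.0855 F [-0.5 -0.7 -0.5]
shift [ 3.116 -1.432  0.   ] turn [-0.001  0.     0.345]
cam [ 0.24617636 -0.57932549  0.37412779] [-0.30833683 -0.08525059 -0.94744959] 0.017
```

Call:
{"api": "arm_command", "payload": {
  "deltas": [
    [0,1,-0.46,0,0,0,0.345],
    [0,1,-0.46,0,0,0,0.345],
    [0,1,-0.46,0,0,0,0.345],
    [0,1,-0.46,0,0,0,0.345]
  ],
  "newtons": 30
}}

```text
clock: 0.65
position: [0.2961, -0.4934, 0.2483]
tool_rot: [-3.141, -0.001, 0.005]
force: [0.1, 0.2, 0.2]
grip_width: 0.0426
```

```bash
python3 -c "
from h import *
plan([.55,-.27,.248])"
```

```text
t 0.65 pos [ 0.2961 -0.4934  0.2483] rot [-3.1407e+00 -8.0000e-04  4.9000e-03] w 0.0426 F [0.1 0.2 0.2]
shift [ 1.7   -1.481  0.004] turn [-0.001 -0.001  0.006]
```

Call:
{"api": "arm_command", "payload": {
  "deltas": [
    [0,0.85,-0.74,0,0,0,0],
    [0,0.85,-0.74,0,0,0,0],
    [0,0.85,-0.74,0,0,0,0],
    [0,0.85,-0.74,0,0,0,0]
  ]
}}

```text
clock: 1.15
position: [0.4228, -0.3827, 0.2481]
tool_rot: [-3.141, -0.0, 0.004]
force: [-0.1, -0.9, -0.3]
grip_width: 0.0431
```

Call:
{"api": "arm_command", "payload": {
  "deltas": [
    [0,0.85,-0.74,0,0,0,0],
    [0,0.85,-0.74,0,0,0,0],
    [0,0.85,-0.74,0,0,0,0],
    [0,0.85,-0.74,0,0,0,0],
    [0,0.85,-0.74,0,0,0,0]
  ]
}}

```text
clock: 1.78
position: [0.5471, -0.2756, 0.2481]
tool_rot: [3.141, 0.001, -0.002]
force: [-0.0, 0.7, 0.2]
grip_width: 0.0427
```

```bash
cat >> h.py <<'E'
def shot(name):
    c=cams.get_calibration("wrist"); im=cams.grab_frame("wrist"); cv2.imwrite(f"pics/{name}.png",im); np.savez(f"pics/{name}.npz",**c); return c,im
def crop(im,x,y,w,h,k,name):
    c=cv2.resize(im[y:y+h,x:x+w],None,fx=k,fy=k,interpolation=cv2.INTER_CUBIC)
    for i in range(0,w,10):
        cv2.putText(c,str(x+i),(i*k,8),0,0.3,(255,255,255),1); cv2.line(c,(i*k,10),(i*k,14),(255,255,255),1)
    for j in range(0,h,10):
        cv2.putText(c,str(y+j),(0,j*k+4),0,0.3,(255,255,255),1)
    cv2.imwrite(name,c)
E
python3 -c "
from h import *
plan([.616,-.264,.248])
shot('w1')"
```

```text
t 1.77 pos [ 0.5471 -0.2756  0.2481] rot [ 3.1409e+00  9.0000e-04 -2.1000e-03] w 0.0427 F [-0.   0.7  0.2]
shift [ 0.459 -0.078  0.   ] turn [ 0.001  0.001 -0.003]
```

View pics/w1.png

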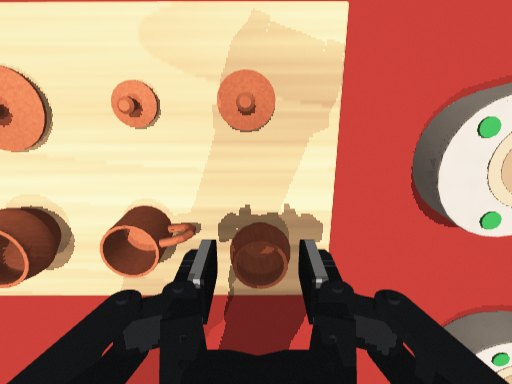

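The wrist picture shows lid_medium at (246,100), jar_medium at (260,254), lid_small at (134,104) and the cup at (140,240). I'll overlay the fitted circles and check at higher magnification.

```bash
python3 - <<'E'
from h import *
im=cv2.imread("pics/w1.png"); c=dict(np.load("pics/w1.npz"))
crop(im,205,60,80,80,7,"pics/w1a.png"); crop(im,220,210,80,85,7,"pics/w1b.png"); crop(im,100,70,70,70,7,"pics/w1c.png")
for n,(x,y,z,d) in {"lm":(.616,-.2636,.027,.064),"lmk":(.616,-.2636,.049,.020),"jm":(.442,-.279,.077,.062),"ls":(.6127,-.142,.027,.05),"lsk":(.6127,-.142,.049,.018)}.items(): print(n,box(c,x,y,z,d).round(1))
E
python3 - <<'E'
import cv2,numpy as np
i=[cv2.imread(f"pics/w1{k}.png") for k in "ac"]
E
```

```text
lm [217.3 276.2  68.3 129.8]
lmk [236.3 255.9  90.5 111. ]
jm [233.4 289.1 239.6 288. ]
ls [112.1 158.4  79.  126.7]
lsk [118.3 136.1  95.3 113.6]
```

View pics/w1a.png

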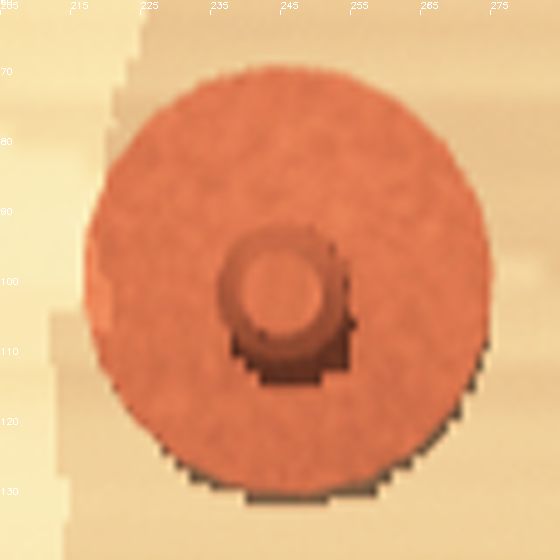

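View pics/w1b.png

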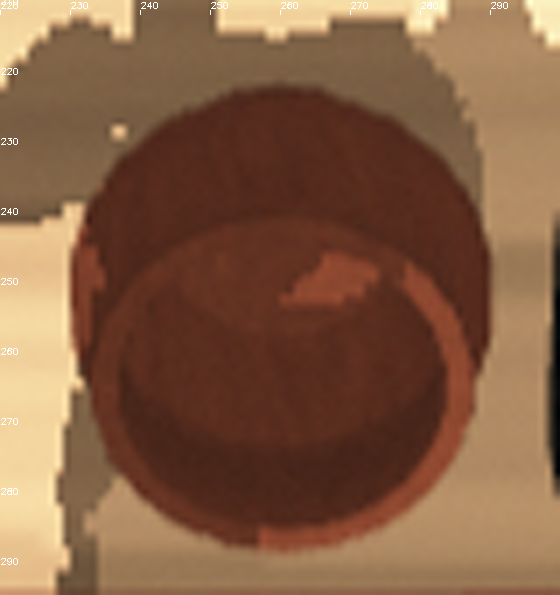

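View pics/w1c.png

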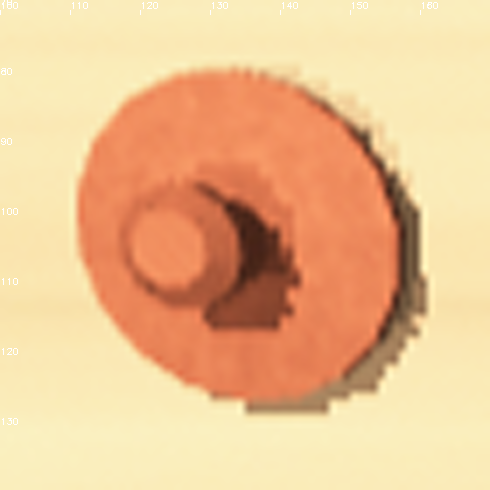

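Run:
```python
from h import *
c=dict(np.load("pics/w1.npz"))
for n,z,b in (("lm",.027,[217,275.3,69.2,130]),("lmk",.049,[235.8,254.8,91.7,111.5]),("jm",.077,[233,288,240.7,288.7]),("ls",.027,[111.2,157.3,79.6,127]),("lsk",.049,[117.3,134.5,96,113.7])):
    p,r=fit(z,[(c,np.array(b))],(.6,-.2,.05)); print(n,p.round(4),r.round(1))
plan([.6155,-.2635,.12])
```

```text
lm [ 0.6154 -0.2629  0.0634] [-0.  0.  0. -0.]
lmk [ 0.6152 -0.2628  0.0194] [-0.  0.  0. -0.]
jm [ 0.4408 -0.2781  0.0614] [-0.   0.   0.  -0.1]
ls [ 0.6122 -0.1409  0.0498] [ 0. -0. -0.  0.]
lsk [ 0.6123 -0.1406  0.0174] [-0.  0.  0. -0.]
t 1.82 pos [ 0.5469 -0.2757  0.2482] rot [ 3.1409e+00  8.0000e-04 -2.7000e-03] w 0.0423 F [ 0.2 -0.5 -0.1]
shift [ 0.457 -0.083  0.854] turn [ 0.001  0.001 -0.003]
```

Call:
{"api": "arm_command", "payload": {
  "deltas": [
    [0,0.457,-0.085,0.5,0,0,0],
    [0,0.457,-0.085,0.98,0,0,0],
    [0,0.457,-0.085,0.98,0,0,0],
    [0,0.457,-0.085,0.98,0,0,0],
    [0,0.457,-0.085,0.98,0,0,0]
  ]
}}

```text
clock: 2.45
position: [0.6167, -0.2625, 0.1032]
tool_rot: [3.14, -0.001, -0.002]
force: [1.3, -0.3, 1.3]
grip_width: 0.0426
```

```bash
python3 -c "
from h import *
plan([.6154,-.2629,.051])
shot('w2')"
```

```text
t 2.45 pos [ 0.6167 -0.2625  0.1032] rot [ 3.1405e+00 -1.4000e-03 -1.8000e-03] w 0.0426 F [ 1.3 -0.3  1.3]
shift [-0.009  0.002  0.348] turn [ 0.001 -0.002 -0.002]
```

View pics/w2.png

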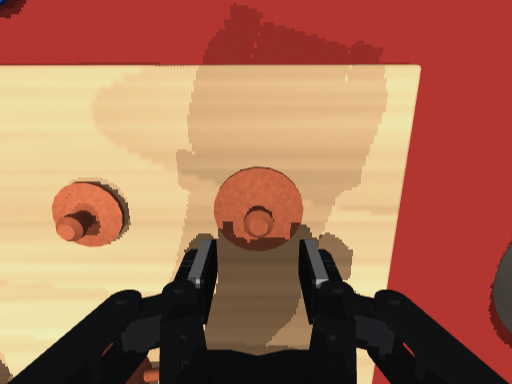

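The knob at (258,222) is centred between the fingers. Now I'll descend and grip.

Call:
{"api": "arm_command", "payload": {
  "deltas": [
    [0,-0.006,0.002,0.2,0,0,0],
    [0,-0.006,0.002,0.345,0,0,0],
    [0,-0.006,0.002,0.345,0,0,0],
    [0,-0.006,0.002,0.345,0,0,0],
    [-1,-0.006,0.002,0.345,0,0,0],
    [-1,-0.006,0.002,0.345,0,0,0],
    [-1,-0.006,0.002,0.345,0,0,0],
    [-1,-0.006,0.002,0.345,0,0,0]
  ]
}}

```text
clock: 3.5
position: [0.6164, -0.2616, 0.0504]
tool_rot: [3.141, -0.001, -0.0]
force: [-0.1, -0.4, 6.7]
grip_width: 0.0176
```

```bash
python3 -c "
from h import *
plan([.6154,-.2629,.13])
"
```

```text
t 3.5 pos [ 0.6164 -0.2616  0.0504] rot [ 3.141e+00 -1.200e-03 -4.000e-04] w 0.0176 F [-0.1 -0.4  6.7]
shift [-0.006  0.009 -0.531] turn [ 0.001 -0.002 -0.   ]
```

```bash
python3 -c "
from h import *
c,im=shot('w3'); crop(im,170,150,180,150,4,'pics/w3a.png')
im=cams.grab_frame('side'); crop(im,200,180,170,150,4,'pics/d3.png')
plan([.6154,-.2629,.13])
"
```

```text
t 3.6 pos [ 0.6164 -0.2615  0.0503] rot [ 3.141e+00 -1.200e-03 -3.000e-04] w 0.0177 F [ 0.9 -0.6  6.9]
shift [-0.006  0.009 -0.531] turn [ 0.001 -0.002 -0.   ]
```

View pics/w3a.png

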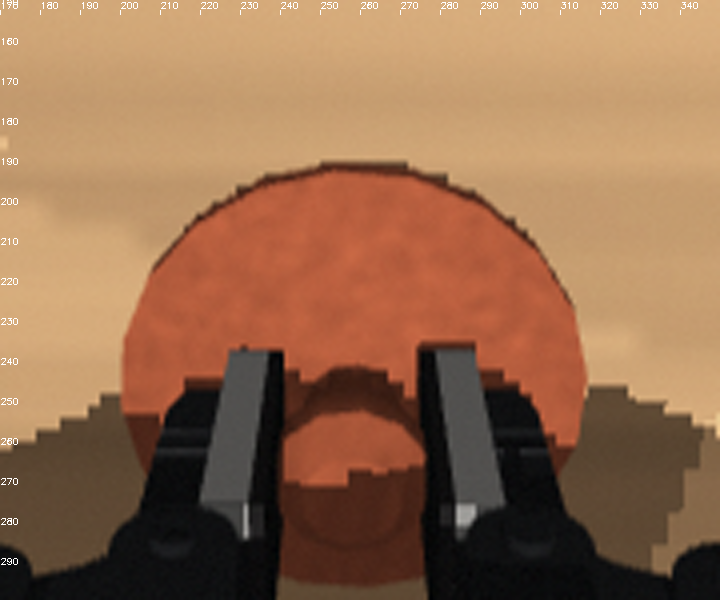

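View pics/d3.png

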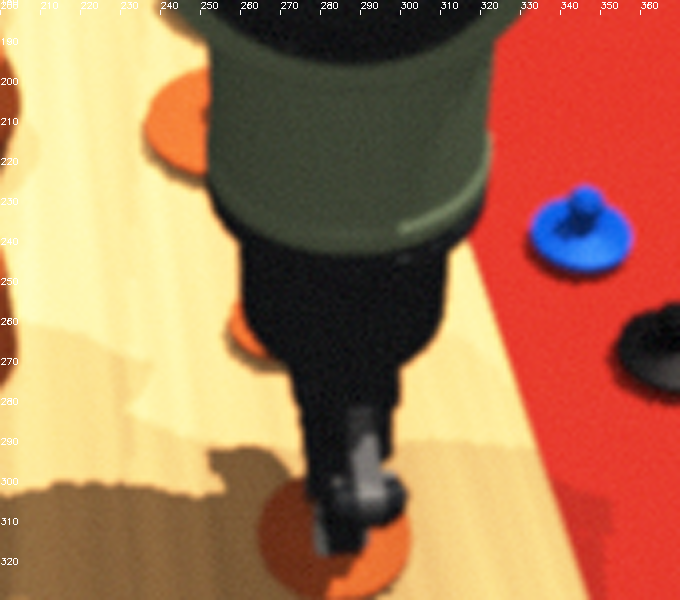

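Call:
{"api": "arm_command", "payload": {
  "deltas": [
    [-1,0,0,-0.1,0,0,0],
    [-1,0,0,-0.3,0,0,0],
    [-1,0,0,-0.6,0,0,0],
    [-1,0,0,-0.85,0,0,0],
    [-1,0,0,-0.85,0,0,0],
    [-1,0,0,-0.85,0,0,0]
  ]
}}

```text
clock: 4.35
position: [0.6157, -0.261, 0.177]
tool_rot: [-3.141, 0.0, -0.0]
force: [-0.5, -0.3, -1.3]
grip_width: 0.0178
```

```bash
python3 -c "
from h import *
c,im=shot('w4'); crop(im,170,150,180,150,4,'pics/w4a.png')
im=cams.grab_frame('side'); crop(im,180,100,180,150,4,'pics/d4.png')
im=cams.grab_frame('scene'); crop(im,100,170,150,120,5,'pics/s4.png')
plan([.4409,-.278,.178])
"
```

```text
t 4.5 pos [ 0.6155 -0.261   0.1761] rot [-3.141e+00  1.600e-03 -1.000e-04] w 0.0176 F [-0.2  0.1 -0.9]
shift [-1.164  0.113 -0.011] turn [-0.001  0.002 -0.   ]
```

View pics/w4a.png

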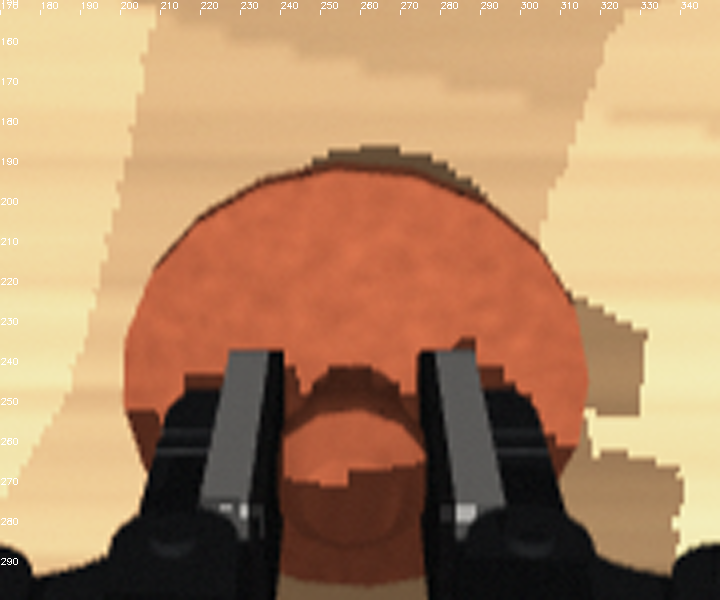

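View pics/d4.png

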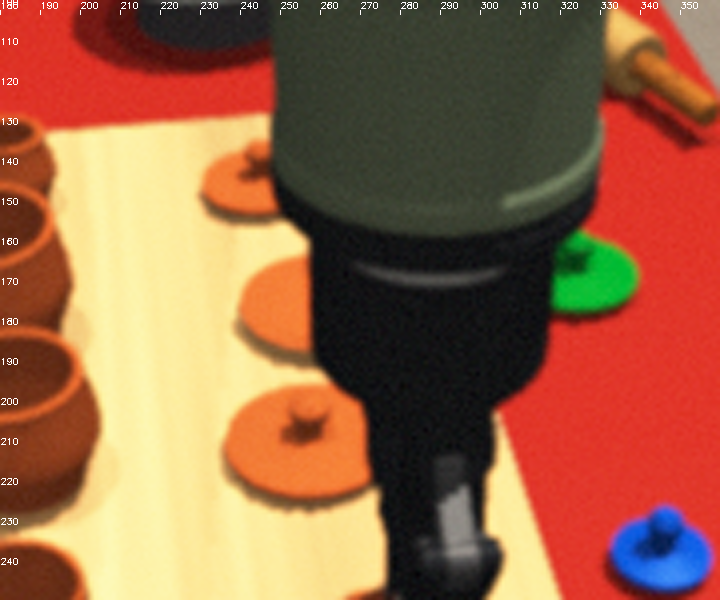

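View pics/s4.png

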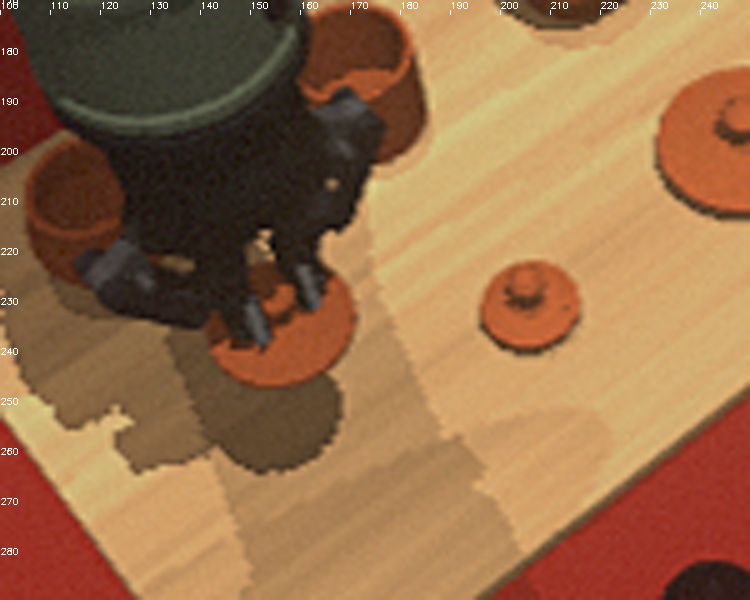

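```bash
cat >> h.py <<'E'
def fit3(c,b,d,x0):
    # held disc: unknown x,y,z with diameter known; b may hold nan
    f=lambda p:(lambda r:r[np.isfinite(r)])(box(c,p[0],p[1],p[2],d)-np.array(b))
    r=least_squares(f,x0); return r.x,r.fun
E
python3 - <<'E'
from h import *
c=dict(np.load("pics/w4.npz")); print(fit3(c,[199.8,315,191.5,np.nan],.064,(.6155,-.261,.15)))
c=dict(np.load("pics/w3.npz")); print(fit3(c,[199.8,315,191.5,np.nan],.064,(.6155,-.261,.04)))
E
```

```text
(array([ 0.61412349, -0.26034033,  0.15150184]), array([ 0.00000000e+00,  5.68434189e-14, -1.98951966e-13]))
(array([ 0.61492359, -0.26086171,  0.02479613]), array([2.84217094e-14, 5.68434189e-14, 0.00000000e+00]))
```

Call:
{"api": "arm_command", "payload": {
  "deltas": [
    [-1,-0.35,0.06,0,0,0,0],
    [-1,-0.7,0.1,0,0,0,0],
    [-1,-1,0.119,0,0,0,0],
    [-1,-1,0.119,0,0,0,0]
  ]
}}

```text
clock: 5.0
position: [0.4628, -0.2798, 0.1768]
tool_rot: [-3.141, 0.002, -0.003]
force: [1.1, -1.2, 0.1]
grip_width: 0.0178
```

```bash
python3 -c "
from h import *
plan([.442,-.2788,.125])
"
```

```text
t 5.0 pos [ 0.4628 -0.2798  0.1768] rot [-3.1414e+00  2.2000e-03 -2.9000e-03] w 0.0178 F [ 1.1 -1.2  0.1]
shift [-0.138 -0.006  0.346] turn [-0.     0.003 -0.004]
```

Call:
{"api": "arm_command", "payload": {
  "deltas": [
    [-1,-0.14,0,0.15,0,0,0],
    [-1,-0.14,0,0.34,0,0,0],
    [-1,-0.14,0,0.34,0,0,0],
    [-1,-0.14,0,0.34,0,0,0],
    [-1,-0.14,0,0.34,0,0,0]
  ]
}}

```text
clock: 5.62
position: [0.4457, -0.2792, 0.1269]
tool_rot: [3.141, -0.001, 0.0]
force: [-0.2, -0.2, -0.4]
grip_width: 0.0173
```

```bash
python3 -c "
from h import *
plan([.442,-.2788,.105])
c,im=shot('w5')
im=cams.grab_frame('scene'); crop(im,70,150,130,100,5,'pics/s5.png')
im=cams.grab_frame('side'); crop(im,120,270,130,100,5,'pics/d5.png')
"
```

```text
t 5.62 pos [ 0.4457 -0.2792  0.1269] rot [ 3.1411e+00 -1.2000e-03  1.0000e-04] w 0.0173 F [-0.2 -0.2 -0.4]
shift [-0.025 -0.002  0.146] turn [ 0.001 -0.002  0.   ]
```

View pics/w5.png

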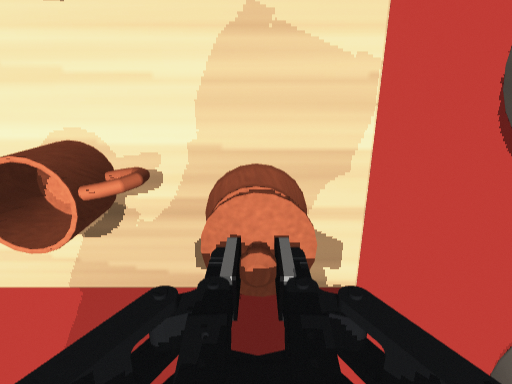

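View pics/s5.png

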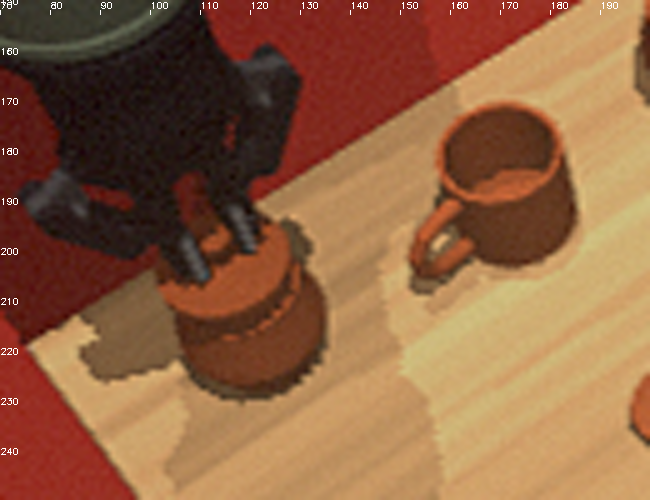

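View pics/d5.png

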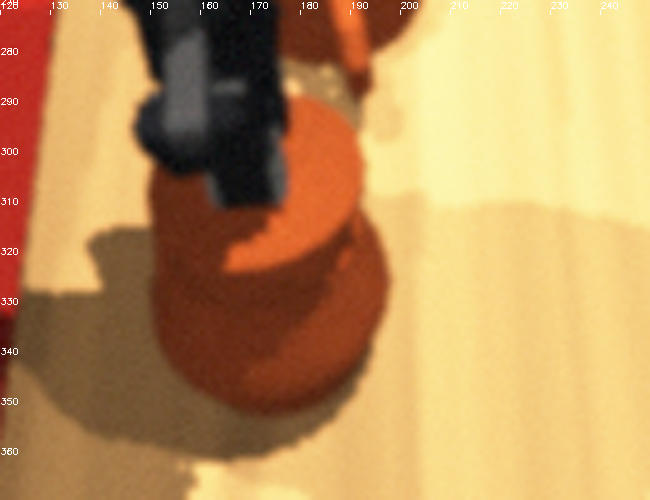

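Call:
{"api": "arm_command", "payload": {
  "deltas": [
    [-1,-0.025,0,0,0,0,0],
    [-1,-0.025,0,0.03,0,0,0],
    [-1,-0.025,0,0.06,0,0,0],
    [-1,-0.025,0,0.09,0,0,0],
    [-1,-0.025,0,0.11,0,0,0],
    [-1,-0.025,0,0.11,0,0,0]
  ]
}}

```text
clock: 6.52
position: [0.4411, -0.279, 0.1092]
tool_rot: [-3.141, 0.0, -0.0]
force: [-0.6, -0.8, -0.5]
grip_width: 0.0179
```

```bash
python3 -c "
from h import *
plan([.442,-.2788,.1043])
"
```

```text
t 6.53 pos [ 0.4411 -0.279   0.1092] rot [-3.1413e+00  5.0000e-04 -1.0000e-04] w 0.0179 F [-0.6 -0.8 -0.5]
shift [ 0.006 -0.001  0.033] turn [-0.     0.001 -0.   ]
```

Call:
{"api": "arm_command", "payload": {
  "deltas": [
    [-1,0.004,0,0.01,0,0,0],
    [-1,0.004,0,0.02,0,0,0],
    [-1,0.004,0,0.027,0,0,0],
    [-1,0.004,0,0.033,0,0,0],
    [-1,0.004,0,0.033,0,0,0]
  ]
}}

```text
clock: 7.15
position: [0.4418, -0.2791, 0.1046]
tool_rot: [3.142, -0.0, -0.0]
force: [-0.4, -0.4, 0.5]
grip_width: 0.0177
```

Call:
{"api": "arm_command", "payload": {
  "deltas": [
    [-1,0,0,0.003,0,0,0],
    [-1,0,0,0.007,0,0,0],
    [-1,0,0,0.01,0,0,0],
    [-1,0,0,0.01,0,0,0]
  ]
}}

```text
clock: 7.65
position: [0.442, -0.2794, 0.1039]
tool_rot: [3.141, -0.001, -0.001]
force: [-3.9, 1.3, 18.5]
grip_width: 0.0175
```

```bash
python3 -c "
from h import *
plan([.442,-.2788,.1043])
im=cams.grab_frame('scene'); crop(im,70,150,130,100,5,'pics/s6.png')
im=cams.grab_frame('side'); crop(im,120,270,130,100,5,'pics/d6.png')
"
```

```text
t 7.65 pos [ 0.442  -0.2794  0.1039] rot [ 3.1409e+00 -8.0000e-04 -6.0000e-04] w 0.0175 F [-3.9  1.3 18.5]
shift [ 0.    -0.004 -0.003] turn [ 0.001 -0.001 -0.001]
```

View pics/s6.png

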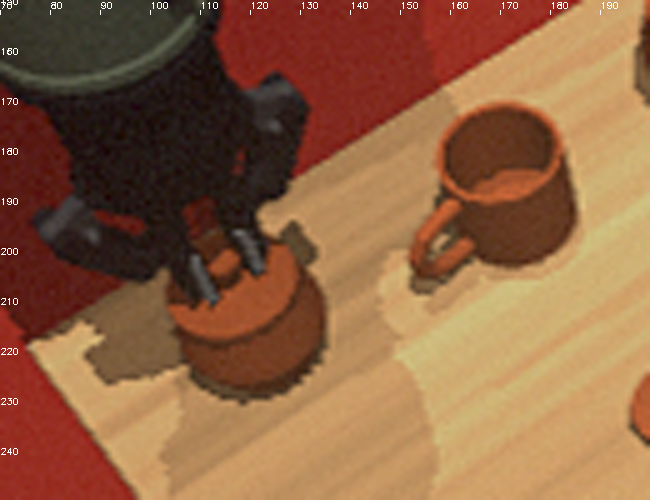

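View pics/d6.png

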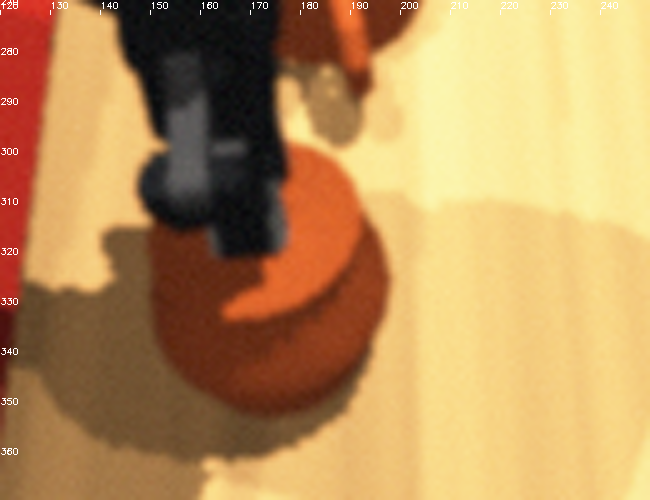

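Contact came at z = 0.104, the predicted seat height. I'll ease off, release, and rise straight up.

Call:
{"api": "arm_command", "payload": {
  "deltas": [
    [-1,0,0,-0.006,0,0,0],
    [-1,0,0,-0.007,0,0,0],
    [-0.3,0,0,-0.007,0,0,0],
    [0,0,0,-0.007,0,0,0],
    [0,0,0,-0.007,0,0,0],
    [0,0,0,-0.2,0,0,0],
    [0,0,0,-0.6,0,0,0],
    [0,0,0,-0.7,0,0,0]
  ]
}}

```text
clock: 8.75
position: [0.4428, -0.2797, 0.2112]
tool_rot: [3.14, -0.004, -0.0]
force: [0.8, 1.4, -0.3]
grip_width: 0.0425
```

```bash
python3 -c "
from h import *
plan([.56,-.141,.22])
c,im=shot('w7')
"
```

```text
t 8.75 pos [ 0.4428 -0.2797  0.2112] rot [ 3.1395e+00 -3.9000e-03 -4.0000e-04] w 0.0425 F [ 0.8  1.4 -0.3]
shift [ 0.781 -0.925 -0.057] turn [ 0.003 -0.005 -0.001]
```

View pics/w7.png

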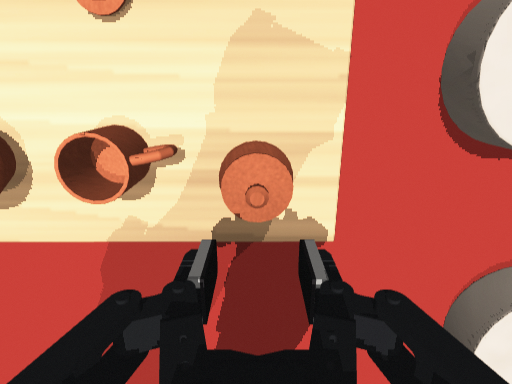

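The medium lid sits flush on its jar at about (256,182). Next is the small lid.

Call:
{"api": "arm_command", "payload": {
  "deltas": [
    [0,0.4,-0.33,0,0,0,0],
    [0,0.8,-0.66,0,0,0,0],
    [0,0.95,-0.928,0,0,0,0],
    [0,0.95,-0.928,0,0,0,0],
    [0,0.95,-0.928,0,0,0,0]
  ]
}}

```text
clock: 9.43
position: [0.5841, -0.1393, 0.2069]
tool_rot: [-3.141, 0.002, 0.001]
force: [0.4, -0.1, -0.6]
grip_width: 0.043
```

```bash
python3 -c "
from h import *
plan([.6125,-.1407,.10])
"
```

```text
t 9.43 pos [ 0.5841 -0.1393  0.2069] rot [-3.1414e+00  1.6000e-03  1.2000e-03] w 0.043 F [ 0.4 -0.1 -0.6]
shift [0.191 0.01  0.712] turn [-0.     0.002  0.002]
```

Call:
{"api": "arm_command", "payload": {
  "deltas": [
    [0,0.191,0.009,0.35,0,0,0],
    [0,0.191,0.009,0.7,0,0,0],
    [0,0.191,0.009,0.7,0,0,0],
    [0,0.191,0.009,0.7,0,0,0],
    [0,0.191,0.009,0.7,0,0,0]
  ]
}}

```text
clock: 10.05
position: [0.6138, -0.142, 0.1055]
tool_rot: [3.141, -0.003, -0.001]
force: [-0.1, 0.6, 0.5]
grip_width: 0.0428
```

```bash
python3 -c "
from h import *
plan([.6125,-.1407,.0507])
c,im=shot('w8');crop(im,170,150,180,150,4,'pics/w8a.png')
"
```

```text
t 10.05 pos [ 0.6138 -0.142   0.1055] rot [ 3.1409e+00 -3.1000e-03 -9.0000e-04] w 0.0428 F [-0.1  0.6  0.5]
shift [-0.01  -0.009  0.365] turn [ 0.001 -0.004 -0.001]
```

View pics/w8a.png

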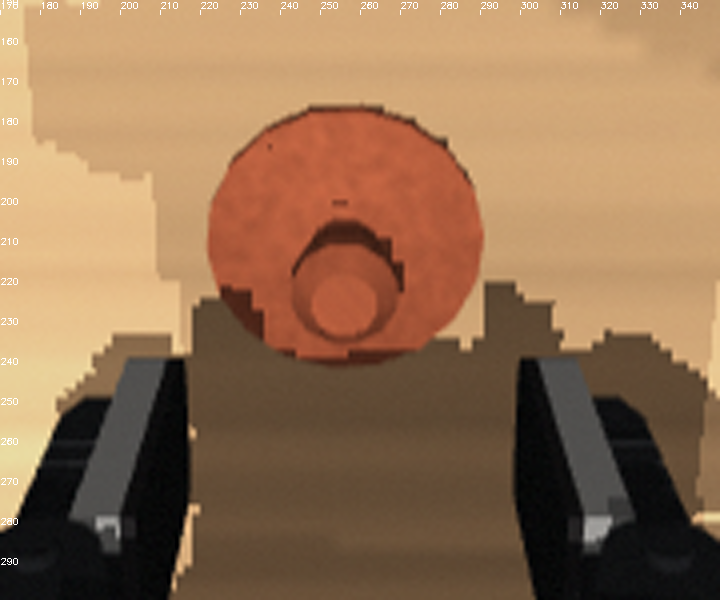

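Call:
{"api": "arm_command", "payload": {
  "deltas": [
    [0,-0.006,-0.01,0.2,0,0,0],
    [0,-0.006,-0.01,0.36,0,0,0],
    [0,-0.006,-0.01,0.36,0,0,0],
    [0,-0.006,-0.01,0.36,0,0,0],
    [-1,-0.006,-0.01,0.36,0,0,0],
    [-1,-0.006,-0.01,0.36,0,0,0],
    [-1,-0.006,-0.01,0.36,0,0,0],
    [-1,-0.006,-0.01,0.36,0,0,0]
  ]
}}

```text
clock: 11.1
position: [0.6128, -0.1401, 0.0502]
tool_rot: [3.141, -0.002, -0.0]
force: [-0.3, -0.7, 8.0]
grip_width: 0.0159
```

```bash
python3 -c "
from h import *
plan([.6125,-.1407,.0507])
c,im=shot('w9');crop(im,170,150,180,150,4,'pics/w9a.png')
"
```

```text
t 11.1 pos [ 0.6128 -0.1401  0.0502] rot [ 3.1411e+00 -1.7000e-03 -4.0000e-04] w 0.0159 F [-0.3 -0.7  8. ]
shift [-0.002  0.004 -0.004] turn [ 0.001 -0.002 -0.   ]
```

View pics/w9a.png

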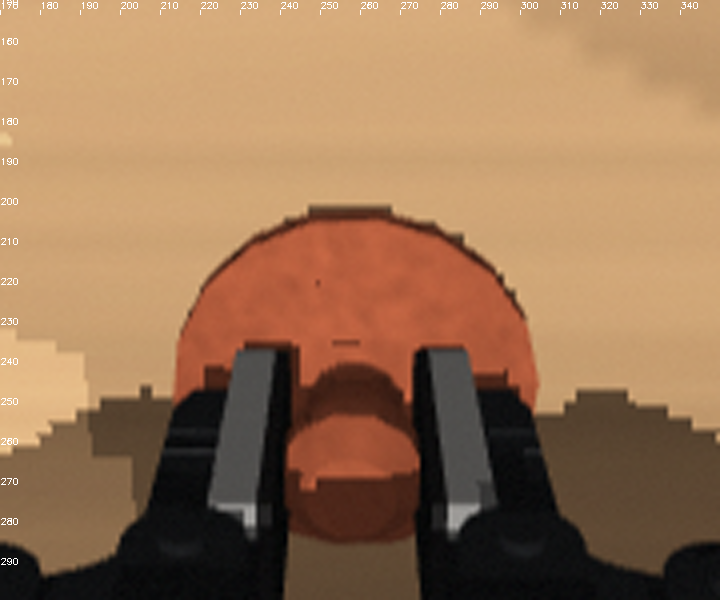

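Call:
{"api": "arm_command", "payload": {
  "deltas": [
    [-1,0,0,-0.1,0,0,0],
    [-1,0,0,-0.3,0,0,0],
    [-1,0,0,-0.65,0,0,0],
    [-1,0,0,-1,0,0,0],
    [-1,0,-0.3,-1,0,0,0],
    [-1,0,-0.65,-1,0,0,0],
    [-1,0,-1,-1,0,0,0]
  ]
}}

```text
clock: 12.02
position: [0.612, 0.0117, 0.2004]
tool_rot: [-3.141, -0.001, -0.001]
force: [0.7, 0.7, -0.0]
grip_width: 0.0159
```

Call:
{"api": "arm_command", "payload": {
  "deltas": [
    [-1,-0.1,-0.35,0,0,0,0],
    [-1,-0.2,-0.7,0,0,0,0],
    [-1,-0.3,-1,0,0,0,0]
  ]
}}

```text
clock: 12.4
position: [0.5664, 0.1624, 0.2002]
tool_rot: [-3.141, -0.001, 0.001]
force: [0.2, 0.4, -0.5]
grip_width: 0.0158
```

```bash
python3 -c "
from h import *
plan([.56,.27,.2])
c,im=shot('w10')
"
```

```text
t 12.4 pos [0.5664 0.1624 0.2002] rot [-3.141e+00 -8.000e-04  6.000e-04] w 0.0158 F [ 0.2  0.4 -0.5]
shift [-0.042 -0.717  0.002] turn [-0.001 -0.001  0.001]
```

View pics/w10.png

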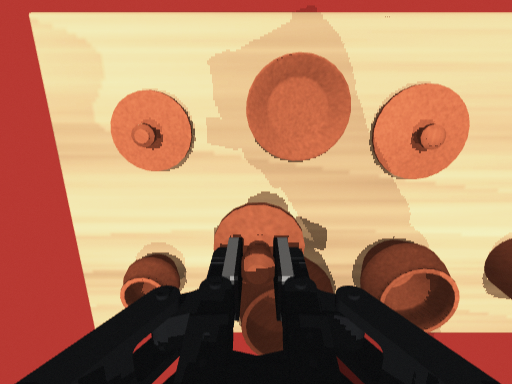

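Call:
{"api": "arm_command", "payload": {
  "deltas": [
    [-1,-0.1,-0.4,-0.2,0,0,0],
    [-1,-0.1,-0.7,-0.3,0,0,0],
    [-1,-0.1,-0.7,-0.3,0,0,0],
    [-1,-0.1,-0.7,-0.3,0,0,0]
  ]
}}

```text
clock: 12.95
position: [0.5522, 0.2647, 0.2446]
tool_rot: [3.141, -0.0, -0.0]
force: [0.3, -0.7, -0.4]
grip_width: 0.0157
```

```bash
python3 -c "
from h import *
plan([.56,.27,.2])
c,im=shot('w11')
crop(im,190,190,140,110,5,'pics/w11a.png')
im=cv2.imread('pics/w10.png')
crop(im,100,70,110,110,5,'pics/w10a.png')
crop(im,360,70,120,120,5,'pics/w10b.png')
crop(im,350,230,120,110,5,'pics/w10c.png')
"
```

```text
t 12.95 pos [0.5522 0.2647 0.2446] rot [ 3.1413e+00 -4.0000e-04 -2.0000e-04] w 0.0157 F [ 0.3 -0.7 -0.4]
shift [ 0.052 -0.035  0.298] turn [ 0.    -0.001 -0.   ]
```

View pics/w11.png

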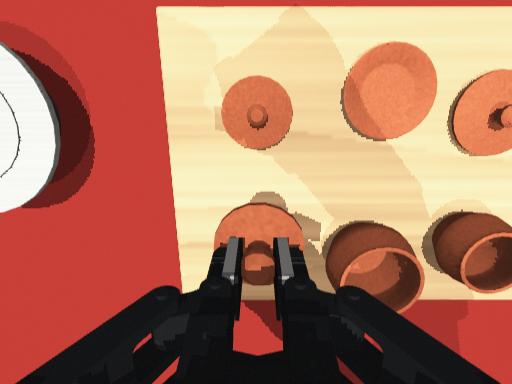

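View pics/w11a.png

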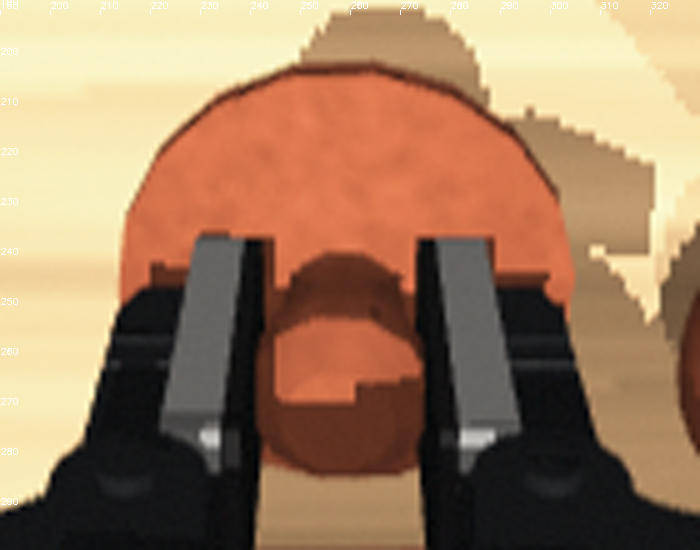

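View pics/w10a.png

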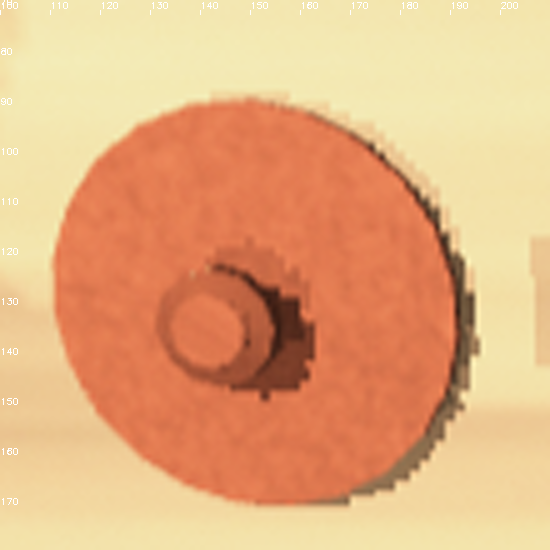

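View pics/w10b.png

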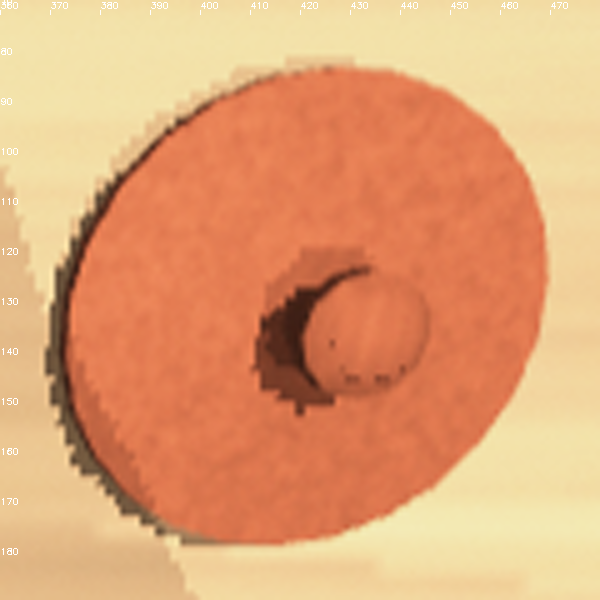

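View pics/w10c.png

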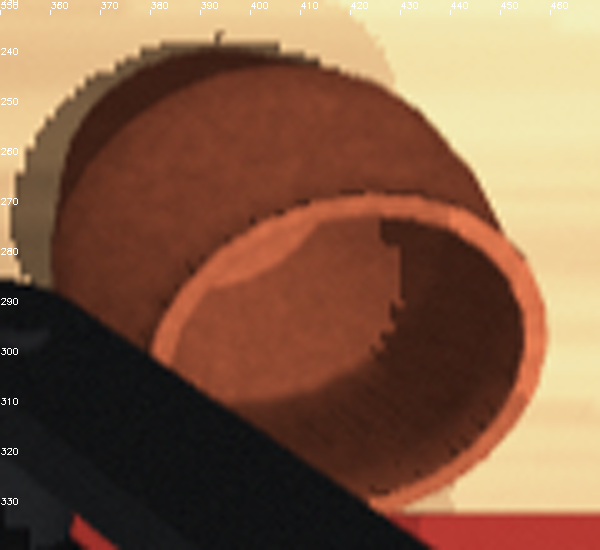

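Run:
```python
from h import *
n=np.nan
c=dict(np.load("pics/w10.npz")); c2=dict(np.load("pics/w11.npz"))
for nm,z,b in (("lidlarge",.027,[110.3,191,89.3,170.5]),("knob",.049,[131.3,155,122,147]),("lidlargest",.027,[372.5,468.5,82.5,178]),("jarlarge",.085,[n,458,268,332.3])):
    p,r=fit(z,[(c,np.array(b))],(.6,.1,.07)); print(nm,p.round(4),r.round(1))
p,r=fit3(c2,[213.8,304,203,n],.05,(.55,.265,.22)); print("held",p.round(4),"tcp .5522 .2647 .2446")
im=cv2.imread("pics/w11.png"); crop(im,315,210,120,110,5,"pics/w11b.png")
plan([.44,.2,.23])
```

```text
lidlarge [0.608  0.2664 0.0777] [-0.  0.  0. -0.]
knob [0.6082 0.266  0.0218] [-0.3  0.3  0.3 -0.3]
lidlargest [0.6072 0.0055 0.0916] [ 0. -0. -0.  0.]
jarlarge [0.4567 0.0106 0.073 ] [-0.  0. -0.]
held [0.5513 0.2646 0.2194] tcp .5522 .2647 .2446
t 13.0 pos [0.5523 0.2642 0.2444] rot [ 3.141e+00 -0.000e+00 -1.100e-03] w 0.0161 F [ 0.  -0.2 -1.1]
shift [-0.748  0.429  0.096] turn [ 0.001 -0.    -0.001]
```

View pics/w11b.png

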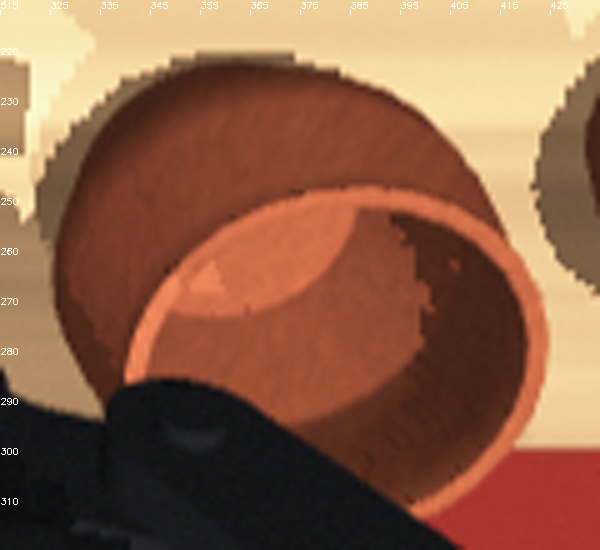

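Call:
{"api": "arm_command", "payload": {
  "deltas": [
    [-1,-0.3,0.2,0.1,0,0,0],
    [-1,-0.6,0.43,0.1,0,0,0],
    [-1,-0.745,0.43,0.1,0,0,0],
    [-1,-0.745,0.43,0.1,0,0,0],
    [-1,-0.745,0.43,0.1,0,0,0],
    [-1,-0.745,0.43,0.1,0,0,0]
  ]
}}

```text
clock: 13.75
position: [0.441, 0.2007, 0.229]
tool_rot: [3.142, 0.0, -0.001]
force: [-0.5, 0.0, 0.3]
grip_width: 0.016
```

```bash
python3 -c "
from h import *
plan([.45,.2745,.16])
c,im=shot('w12')
crop(im,120,110,110,110,5,'pics/w12a.png')
"
```

```text
t 13.75 pos [0.441  0.2007 0.229 ] rot [ 3.1416e+00  1.0000e-04 -8.0000e-04] w 0.016 F [-0.5  0.   0.3]
shift [ 0.059 -0.492  0.46 ] turn [ 0.     0.    -0.001]
```

View pics/w12.png

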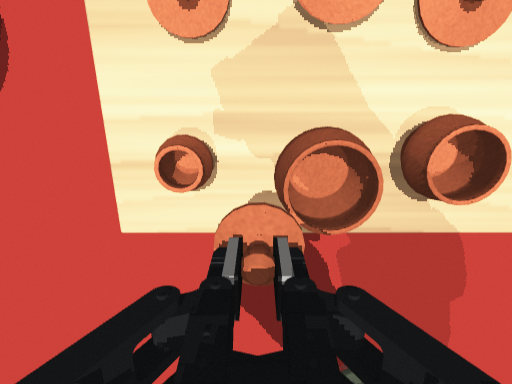

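View pics/w12a.png

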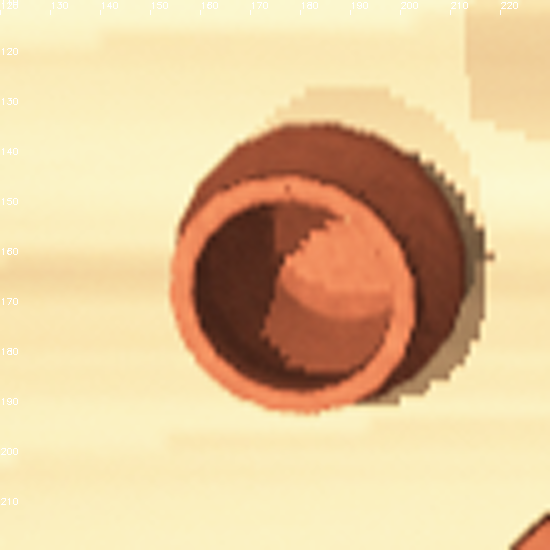

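```bash
python3 -c "
from h import *
im=cv2.imread('pics/w12.png'); crop(im,265,115,130,125,5,'pics/w12b.png'); crop(im,390,105,122,110,5,'pics/w12c.png')
c=dict(np.load('pics/w12.npz'))
print(fit(.069,[(c,np.array([154,203,145,192.3]))],(.45,.27,.05)))
"
```

```text
(array([0.44851179, 0.27726609, 0.04694786]), array([ 0.02070652, -0.02078073, -0.02091957,  0.02201204]))
```

View pics/w12b.png

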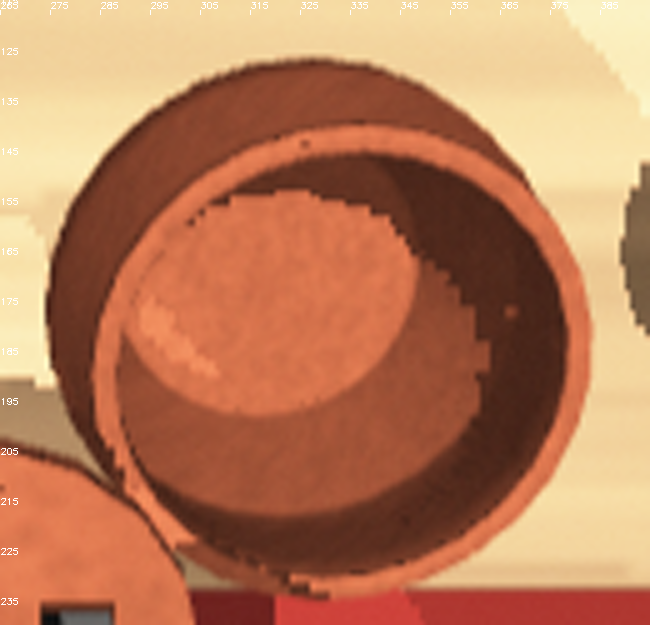

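View pics/w12c.png

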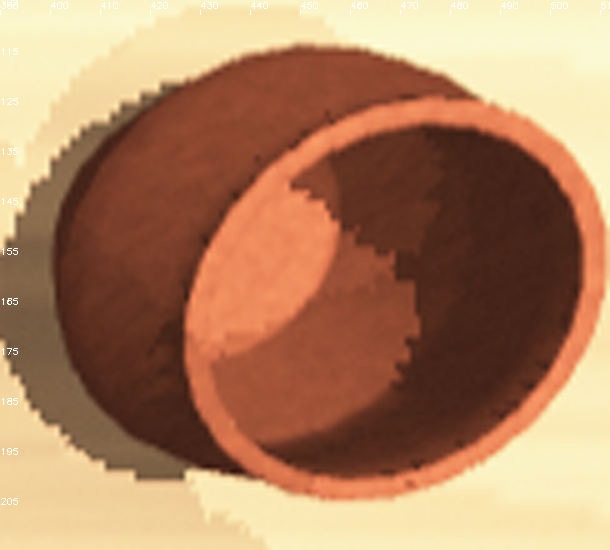

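```bash
python3 -c "
from h import *
c=dict(np.load('pics/w12.npz'))
print(fit(.095,[(c,np.array([283.7,383.3,139.7,234]))],(.45,.13,.09)))
print(fit(.085,[(c,np.array([426.7,511,124,205]))],(.45,.0,.07)))
plan([.449,.2765,.145])
"
```

```text
(array([0.43665992, 0.13349902, 0.08867849]), array([ 0.01845054, -0.01828405, -0.01842348,  0.0204331 ]))
(array([0.45522252, 0.0101344 , 0.074894  ]), array([-0.19831009,  0.1944774 ,  0.1978646 , -0.21569836]))
t 13.8 pos [0.4409 0.2007 0.2289] rot [ 3.1415e+00  2.0000e-04 -7.0000e-04] w 0.0163 F [-0.  -0.1 -0.1]
shift [ 0.054 -0.505  0.559] turn [ 0.     0.    -0.001]
```

Call:
{"api": "arm_command", "payload": {
  "deltas": [
    [-1,0.055,-0.3,0,0,0,0],
    [-1,0.055,-0.5,0.2,0,0,0],
    [-1,0.055,-0.5,0.5,0,0,0],
    [-1,0.055,-0.5,0.73,0,0,0],
    [-1,0.055,-0.5,0.73,0,0,0],
    [-1,0.055,-0.5,0.73,0,0,0]
  ]
}}

```text
clock: 14.55
position: [0.4493, 0.2761, 0.1207]
tool_rot: [-3.141, -0.001, -0.0]
force: [-0.9, 0.5, -0.2]
grip_width: 0.0158
```

```bash
python3 -c "
from h import *
plan([.449,.276,.1])
c,im=shot('w13'); crop(im,190,130,140,140,5,'pics/w13a.png')
im=cams.grab_frame('scene'); crop(im,220,60,130,100,5,'pics/s13.png')
im=cams.grab_frame('side'); crop(im,130,90,110,90,5,'pics/d13.png')
"
```

```text
t 14.55 pos [0.4493 0.2761 0.1207] rot [-3.141e+00 -8.000e-04 -5.000e-04] w 0.0158 F [-0.9  0.5 -0.2]
shift [-0.002  0.001  0.138] turn [-0.001 -0.001 -0.001]
```

View pics/w13a.png

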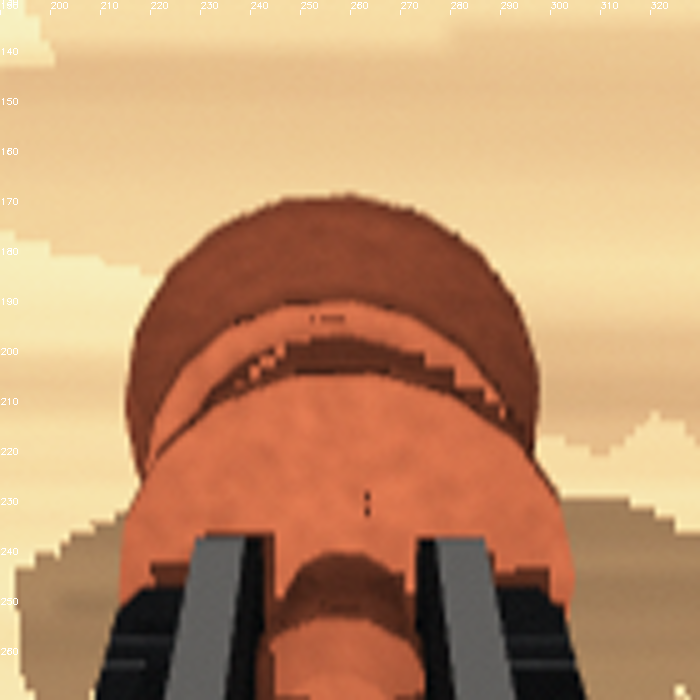

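View pics/s13.png

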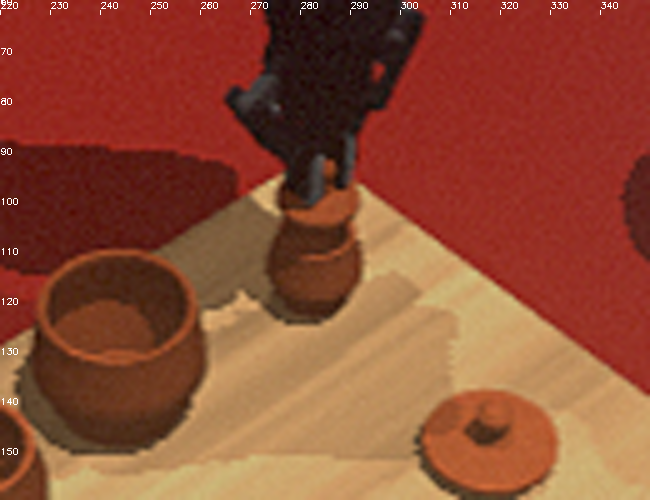

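View pics/d13.png

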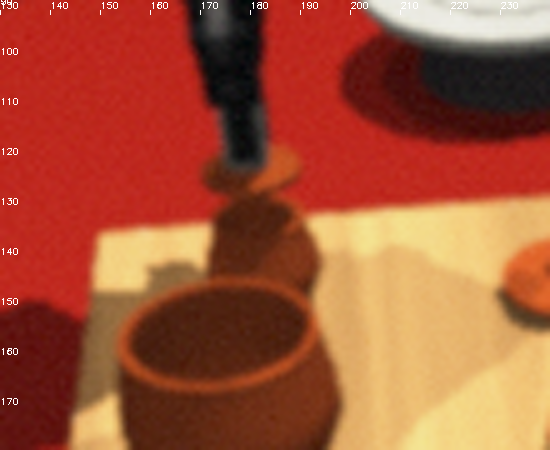

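```bash
python3 -c "
from h import *
n=np.nan
c=dict(np.load('pics/w13.npz')); print('cam',-c['R'].T@c['t'])
for d in (.047,.048): print('rim',box(c,.449,.276,.069,d).round(1), box(c,.449,.278,.069,d).round(1))
print('belly',box(c,.449,.276,.042,.06).round(1),box(c,.449,.278,.042,.06).round(1))
print('held',fit3(c,[213.8,304,204,n],.05,(.45,.276,.1))[0].round(4))
S=cams.get_calibration('scene');D=cams.get_calibration('side')
print(box(S,.449,.276,.069+.0,.048).round(1), 'held', box(S,.449,.276,.1207-.0352+.012,.05).round(1), box(D,.449,.276,.0975,.05).round(1))
"
```

```text
cam [0.53120837 0.27671124 0.24699247]
rim [221.8 295.7 189.  256.6] [218.6 292.6 189.  256.6]
rim [221.  296.5 188.2 257.3] [217.9 293.4 188.2 257.3]
belly [216.9 300.4 167.8 245.4] [214.1 297.6 167.8 245.4]
held [0.4479 0.276  0.0956]
[274.8 291.1  99.7 111.1] held [274.8 292.   92.2 104. ] [169.9 190.3 118.1 128.1]
```

Call:
{"api": "arm_command", "payload": {
  "deltas": [
    [-1,0.002,-0.009,0,0,0,0],
    [-1,0.002,-0.009,0.04,0,0,0],
    [-1,0.002,-0.009,0.08,0,0,0],
    [-1,0.002,-0.009,0.11,0,0,0],
    [-1,0.002,-0.009,0.13,0,0,0],
    [-1,0.002,-0.009,0.14,0,0,0],
    [-1,0.002,-0.009,0.14,0,0,0]
  ]
}}

```text
clock: 15.58
position: [0.449, 0.2771, 0.0986]
tool_rot: [3.142, 0.0, -0.0]
force: [0.1, -0.0, -0.4]
grip_width: 0.016
```

No contact yet, and 2.4 mm to go.

Call:
{"api": "arm_command", "payload": {
  "deltas": [
    [-1,0,0,0.005,0,0,0],
    [-1,0,0,0.01,0,0,0],
    [-1,0,0,0.015,0,0,0],
    [-1,0,0,0.018,0,0,0],
    [-1,0,0,0.018,0,0,0]
  ]
}}

```text
clock: 16.2
position: [0.4491, 0.2773, 0.0961]
tool_rot: [-3.141, -0.0, -0.0]
force: [0.5, 0.6, 4.8]
grip_width: 0.0161
```

Contact came at 0.0961, against a predicted seat height of 0.0962. Releasing.

Call:
{"api": "arm_command", "payload": {
  "deltas": [
    [-1,0,0,0,0,0,0],
    [-0.3,0,0,0,0,0,0],
    [0,0,0,0,0,0,0],
    [0,0,0,0,0,0,0],
    [0,0,0,-0.2,0,0,0],
    [0,0,0,-0.5,0,0,0],
    [0,0,0,-0.7,0,0,0]
  ]
}}

```text
clock: 17.08
position: [0.4491, 0.2772, 0.2027]
tool_rot: [-3.141, -0.001, -0.0]
force: [-0.6, -0.1, -0.0]
grip_width: 0.0428
```

```bash
python3 -c "
from h import *
plan([.608,.2645,.19])
c,im=shot('w14')
im=cams.grab_frame('scene'); crop(im,220,60,130,100,5,'pics/s14.png')
"
```

```text
t 17.07 pos [0.4491 0.2772 0.2027] rot [-3.1409e+00 -9.0000e-04 -3.0000e-04] w 0.0428 F [-0.6 -0.1 -0. ]
shift [1.059 0.085 0.085] turn [-0.001 -0.001 -0.   ]
```

View pics/w14.png

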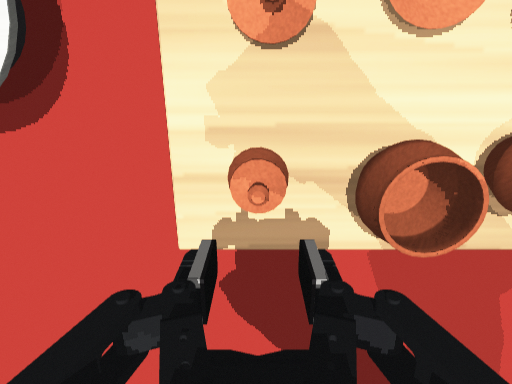

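View pics/s14.png

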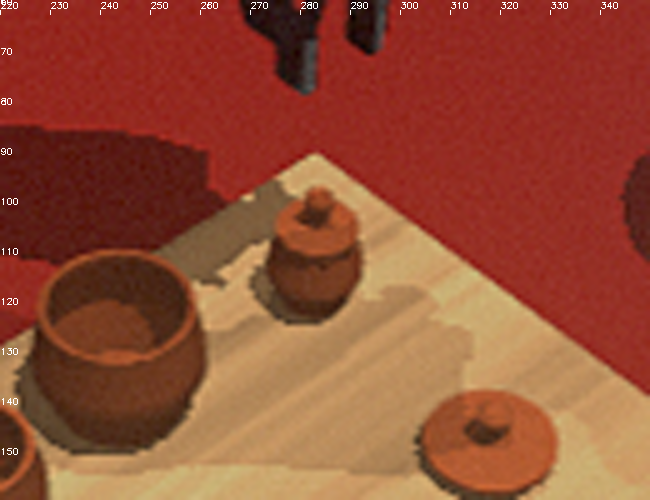

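The small lid is seated level. Next is the large lid.

Call:
{"api": "arm_command", "payload": {
  "deltas": [
    [0,0.35,0.085,0,0,0,0],
    [0,0.7,0.085,0,0,0,0],
    [0,1,0.085,0.2,0,0,0],
    [0,1,0.085,0.4,0,0,0],
    [0,1,0.085,0.5,0,0,0],
    [0,1,0.085,0.5,0,0,0]
  ]
}}

```text
clock: 17.92
position: [0.5981, 0.2644, 0.1251]
tool_rot: [3.141, 0.002, 0.0]
force: [0.6, -0.1, 0.6]
grip_width: 0.0422
```

```bash
python3 -c "
from h import *
plan([.608,.2645,.05])
c,im=shot('w15');crop(im,170,130,180,150,4,'pics/w15a.png')
"
```

```text
t 17.93 pos [0.5981 0.2644 0.1251] rot [3.1408e+00 1.8000e-03 3.0000e-04] w 0.0422 F [ 0.6 -0.1  0.6]
shift [ 0.067 -0.001  0.5  ] turn [0.001 0.002 0.   ]
```

View pics/w15a.png

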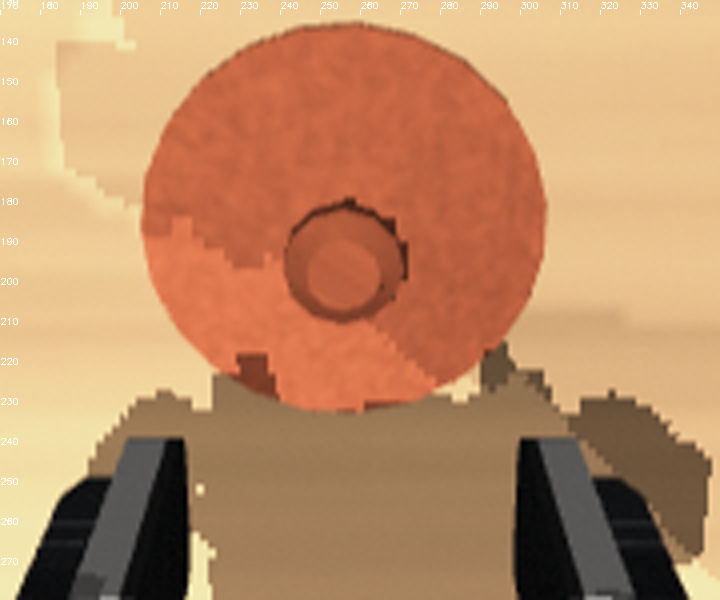

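```bash
python3 -c "
from h import *
c=dict(np.load('pics/w15.npz'))
print(fit(.027,[(c,np.array([205.3,306.2,135,232.8]))],(.6,.26,.07)),fit(.049,[(c,np.array([239.3,268.5,180.7,210.5]))],(.6,.26,.02)))
"
```

```text
(array([0.60787492, 0.26629072, 0.07807718]), array([-0.4120938 ,  0.41224172,  0.41085229, -0.45707043])) (array([0.60810294, 0.2674996 , 0.0212528 ]), array([-0.57328229,  0.57334367,  0.59927445, -0.61864776]))
```

Call:
{"api": "arm_command", "payload": {
  "deltas": [
    [0,0.069,-0.012,0.2,0,0,0],
    [0,0.069,-0.012,0.4,0,0,0],
    [0,0.069,-0.012,0.495,0,0,0],
    [0,0.069,-0.012,0.495,0,0,0],
    [-1,0.069,-0.012,0.495,0,0,0],
    [-1,0.069,-0.012,0.495,0,0,0],
    [-1,0.069,-0.012,0.495,0,0,0],
    [-1,0.069,-0.012,0.495,0,0,0]
  ]
}}

```text
clock: 18.98
position: [0.61, 0.2665, 0.0532]
tool_rot: [-3.141, -0.002, -0.0]
force: [-1.4, -0.3, 6.1]
grip_width: 0.0191
```

```bash
python3 -c "
from h import *
plan([.608,.2645,.20])
c,im=shot('w16');crop(im,170,150,180,150,4,'pics/w16a.png')
"
```

```text
t 18.98 pos [0.61   0.2665 0.0532] rot [-3.1406e+00 -1.8000e-03 -3.0000e-04] w 0.0191 F [-1.4 -0.3  6.1]
shift [-0.011  0.013 -0.979] turn [-0.001 -0.002 -0.   ]
```

View pics/w16a.png

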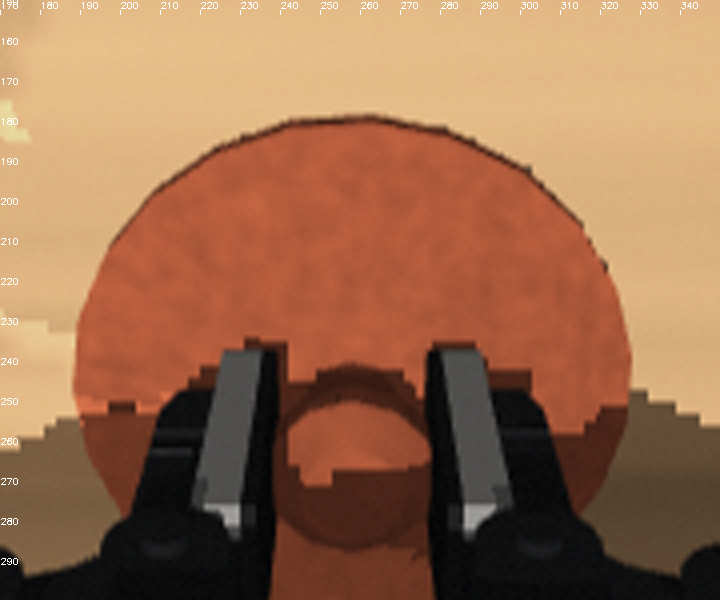

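Call:
{"api": "arm_command", "payload": {
  "deltas": [
    [-1,0,0,-0.1,0,0,0],
    [-1,0,0,-0.3,0,0,0],
    [-1,0,0,-0.65,0,0,0],
    [-1,0,0,-1,0,0,0],
    [-1,-0.2,0.2,-1,0,0,0],
    [-1,-0.5,0.5,-1,0,0,0],
    [-1,-0.5,0.8,-1,0,0,0],
    [-1,-0.5,1,-1,0,0,0]
  ]
}}

```text
clock: 20.02
position: [0.5341, 0.1141, 0.2034]
tool_rot: [3.141, -0.002, -0.001]
force: [0.8, 0.0, -0.4]
grip_width: 0.0193
```

Call:
{"api": "arm_command", "payload": {
  "deltas": [
    [-1,-0.3,0.2,0,0,0,0],
    [-1,-0.6,0.25,0,0,0,0],
    [-1,-0.6,0.25,0,0,0,0],
    [-1,-0.6,0.25,0,0,0,0]
  ]
}}

```text
clock: 20.52
position: [0.4451, 0.0789, 0.2028]
tool_rot: [-3.141, -0.002, -0.0]
force: [-0.5, -0.2, -1.1]
grip_width: 0.0195
```

```bash
python3 -c "
from h import *
plan([.456,.008,.13])
c,im=shot('w17')
"
```

```text
t 20.52 pos [0.4451 0.0789 0.2028] rot [-3.1411e+00 -2.1000e-03 -1.0000e-04] w 0.0195 F [-0.5 -0.2 -1.1]
shift [0.072 0.473 0.485] turn [-0.001 -0.003 -0.   ]
```

View pics/w17.png

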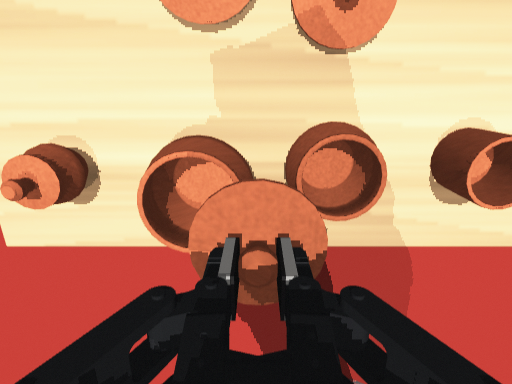

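```bash
python3 -c "
from h import *
im=cv2.imread('pics/w17.png');crop(im,280,115,120,115,5,'pics/w17a.png');crop(im,180,170,160,80,4,'pics/w17b.png')
"
```

```text
(no output)
```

View pics/w17a.png

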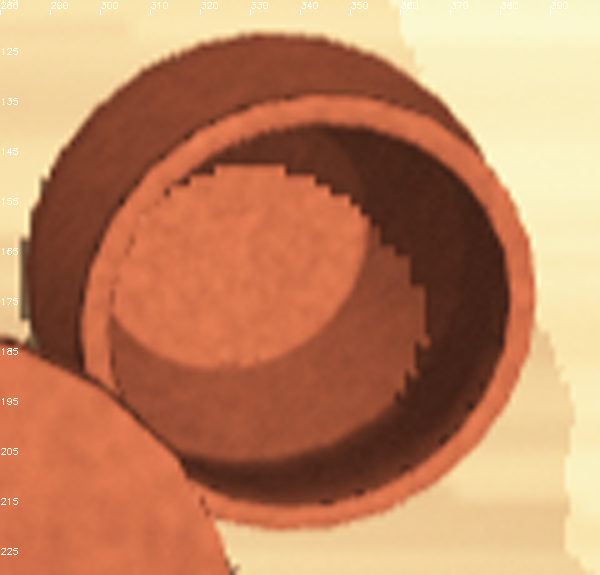

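View pics/w17b.png

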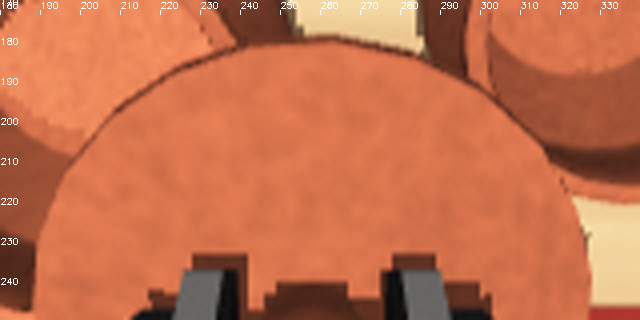

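```bash
python3 -c "
from h import *
n=np.nan
c=dict(np.load('pics/w17.npz'))
print(fit(.085,[(c,np.array([296.5,387,133.8,220.3]))],(.45,0,.07)))
print(fit3(c,[188.3,327.6,179.7,n],.078,(.444,.08,.18))[0])
s=telemetry.observe();print(s['position'])
"
```

```text
(array([0.45536414, 0.00993364, 0.07463266]), array([ 0.0436718 , -0.04331255, -0.04338298,  0.04762582]))
[0.44266682 0.07940295 0.1759596 ]
[0.44523484 0.07905237 0.20243858]
```

Call:
{"api": "arm_command", "payload": {
  "deltas": [
    [-1,0.083,0.3,0,0,0,0],
    [-1,0.083,0.463,0,0,0,0],
    [-1,0.083,0.463,0.2,0,0,0],
    [-1,0.083,0.463,0.43,0,0,0],
    [-1,0.083,0.463,0.43,0,0,0],
    [-1,0.083,0.463,0.43,0,0,0]
  ]
}}

```text
clock: 21.32
position: [0.4575, 0.0094, 0.1381]
tool_rot: [-3.141, -0.001, -0.0]
force: [0.3, -0.8, 0.1]
grip_width: 0.0195
```

```bash
python3 -c "
from h import *
plan([.4576,.0094,.1155])
c,im=shot('w18'); crop(im,175,130,170,140,4,'pics/w18a.png')
im=cams.grab_frame('scene'); crop(im,160,110,130,100,5,'pics/s18.png')
"
```

```text
t 21.32 pos [0.4575 0.0094 0.1381] rot [-3.1415e+00 -7.0000e-04 -1.0000e-04] w 0.0195 F [ 0.3 -0.8  0.1]
shift [0.001 0.    0.15 ] turn [-0.    -0.001 -0.   ]
```

View pics/w18a.png

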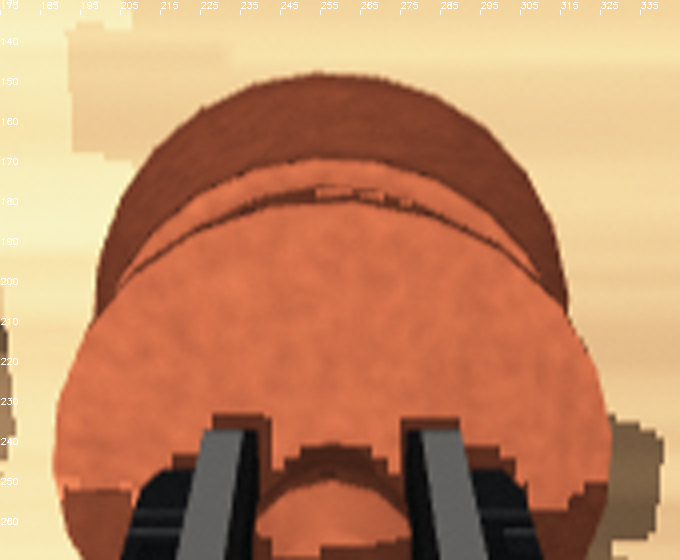

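View pics/s18.png

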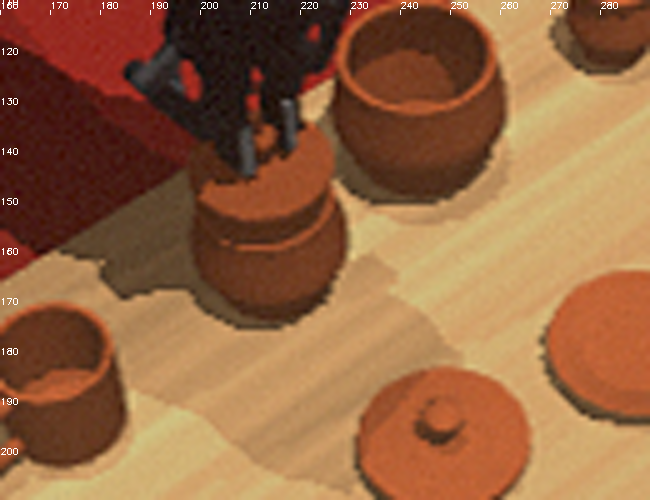

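The lid is well centred over the rim. Descending.

Call:
{"api": "arm_command", "payload": {
  "deltas": [
    [-1,0,0,0.04,0,0,0],
    [-1,0,0,0.08,0,0,0],
    [-1,0,0,0.11,0,0,0],
    [-1,0,0,0.125,0,0,0],
    [-1,0,0,0.13,0,0,0],
    [-1,0,0,0.13,0,0,0]
  ]
}}

```text
clock: 22.18
position: [0.4567, 0.0093, 0.1177]
tool_rot: [-3.142, 0.0, -0.0]
force: [0.2, 0.2, -0.5]
grip_width: 0.0195
```

Call:
{"api": "arm_command", "payload": {
  "deltas": [
    [-1,0.003,0,0.005,0,0,0],
    [-1,0.003,0,0.01,0,0,0],
    [-1,0.003,0,0.014,0,0,0],
    [-1,0.003,0,0.016,0,0,0],
    [-1,0.003,0,0.016,0,0,0]
  ]
}}

```text
clock: 22.8
position: [0.4571, 0.0092, 0.1152]
tool_rot: [3.142, 0.0, -0.0]
force: [-0.7, 0.5, 0.4]
grip_width: 0.0194
```

Call:
{"api": "arm_command", "payload": {
  "deltas": [
    [-1,0,0,0.003,0,0,0],
    [-1,0,0,0.005,0,0,0],
    [-1,0,0,0.007,0,0,0],
    [-1,0,0,0.007,0,0,0]
  ]
}}

```text
clock: 23.3
position: [0.4573, 0.0092, 0.1149]
tool_rot: [3.142, -0.001, -0.0]
force: [-5.0, -0.5, 21.1]
grip_width: 0.0193
```

Call:
{"api": "arm_command", "payload": {
  "deltas": [
    [-1,0,0,-0.005,0,0,0],
    [-1,0,0,-0.006,0,0,0],
    [-0.3,0,0,-0.006,0,0,0],
    [0,0,0,-0.006,0,0,0],
    [0,0,0,-0.006,0,0,0],
    [0,0,0,-0.2,0,0,0],
    [0,0,0,-0.5,0,0,0],
    [0,0,0,-0.6,0,0,0]
  ]
}}

```text
clock: 24.3
position: [0.4579, 0.0093, 0.2064]
tool_rot: [-3.141, -0.003, -0.0]
force: [0.5, -0.2, -0.1]
grip_width: 0.0422
```

```bash
python3 -c "
from h import *
plan([.607,.0045,.12])
c,im=shot('w19')
im=cams.grab_frame('scene'); crop(im,160,110,130,100,5,'pics/s19.png')
"
```

```text
t 24.3 pos [0.4579 0.0093 0.2064] rot [-3.1413e+00 -2.8000e-03 -4.0000e-04] w 0.0422 F [ 0.5 -0.2 -0.1]
shift [0.992 0.032 0.579] turn [-0.    -0.004 -0.001]
```

View pics/s19.png

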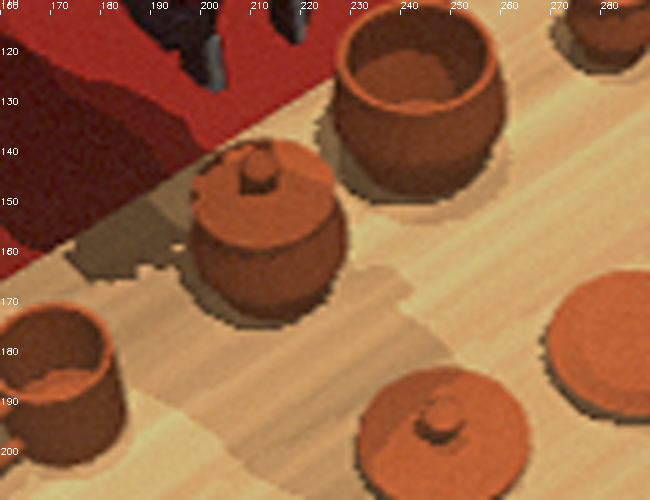

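View pics/w19.png

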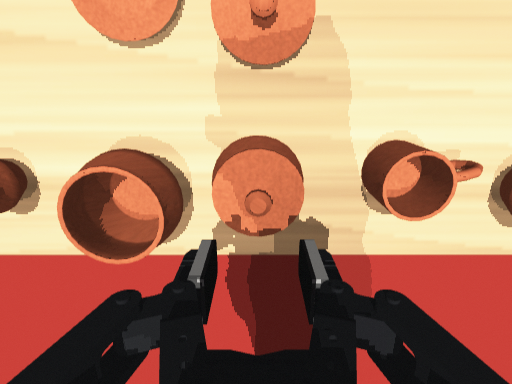

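The large lid is seated. Last is the largest lid.

Call:
{"api": "arm_command", "payload": {
  "deltas": [
    [0,0.35,0.032,0,0,0,0],
    [0,0.7,0.032,0,0,0,0],
    [0,0.95,0.032,0.2,0,0,0],
    [0,0.95,0.032,0.45,0,0,0],
    [0,0.95,0.032,0.53,0,0,0],
    [0,0.95,0.032,0.53,0,0,0]
  ]
}}

```text
clock: 25.15
position: [0.599, 0.0044, 0.1242]
tool_rot: [3.141, 0.002, -0.0]
force: [-0.1, 0.6, 1.2]
grip_width: 0.0426
```

```bash
python3 -c "
from h import *
plan([.608,.0045,.05])
c,im=shot('w20');crop(im,180,110,150,150,4,'pics/w20a.png')
"
```

```text
t 25.15 pos [0.599  0.0044 0.1242] rot [ 3.1415e+00  1.6000e-03 -1.0000e-04] w 0.0426 F [-0.1  0.6  1.2]
shift [ 0.061 -0.001  0.495] turn [ 0.     0.002 -0.   ]
```

View pics/w20a.png

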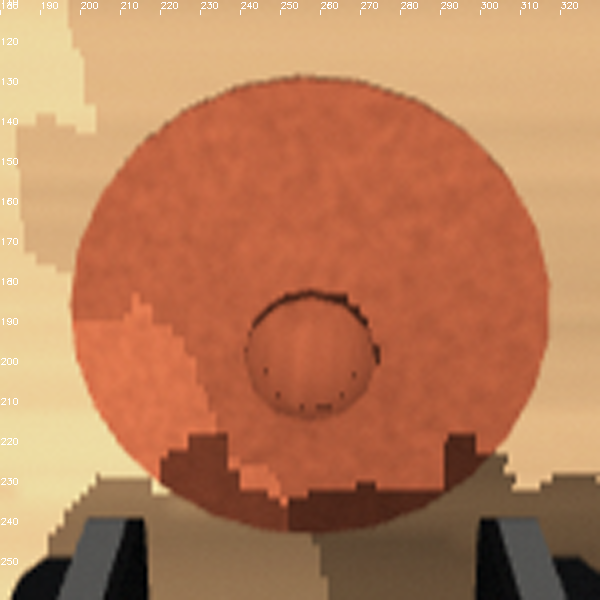

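```bash
python3 -c "
from h import *
c=dict(np.load('pics/w20.npz'))
print(fit(.027,[(c,np.array([195.5,315.3,128.3,243]))],(.6,.0,.09)))
"
```

```text
(array([0.6068794 , 0.00667028, 0.09214563]), array([-0.20559837,  0.20562655,  0.2034975 , -0.23079818]))
```

Call:
{"api": "arm_command", "payload": {
  "deltas": [
    [0,0.058,-0.011,0.2,0,0,0],
    [0,0.058,-0.011,0.4,0,0,0],
    [0,0.058,-0.011,0.495,0,0,0],
    [0,0.058,-0.011,0.495,0,0,0],
    [-1,0.058,-0.011,0.495,0,0,0],
    [-1,0.058,-0.011,0.495,0,0,0],
    [-1,0.058,-0.011,0.495,0,0,0],
    [-1,0.058,-0.011,0.495,0,0,0]
  ]
}}

```text
clock: 26.2
position: [0.6091, 0.0061, 0.0519]
tool_rot: [-3.142, -0.002, -0.0]
force: [-2.1, 0.4, 6.7]
grip_width: 0.0211
```

```bash
python3 -c "
from h import *
plan([.608,.0045,.20])
c,im=shot('w21');crop(im,170,150,180,150,4,'pics/w21a.png')
"
```

```text
t 26.2 pos [0.6091 0.0061 0.0519] rot [-3.1415e+00 -1.9000e-03 -3.0000e-04] w 0.0211 F [-2.1  0.4  6.7]
shift [-0.005  0.01  -0.987] turn [-0.    -0.002 -0.   ]
```

View pics/w21a.png

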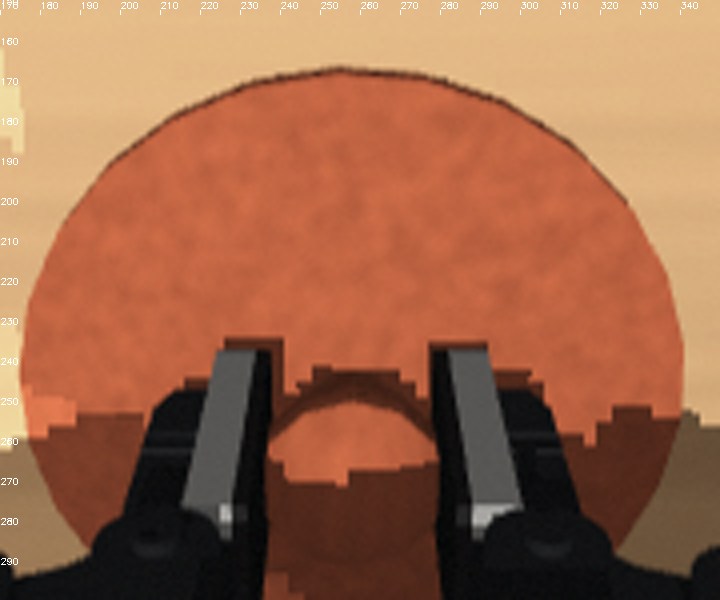

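Call:
{"api": "arm_command", "payload": {
  "deltas": [
    [-1,0,0,-0.1,0,0,0],
    [-1,0,0,-0.3,0,0,0],
    [-1,0,0,-0.65,0,0,0],
    [-1,0,0,-1,0,0,0],
    [-1,0,-0.2,-1,0,0,0],
    [-1,-0.3,-0.5,-1,0,0,0],
    [-1,-0.6,-0.8,-1,0,0,0],
    [-1,-0.8,-0.84,-1,0,0,0]
  ]
}}

```text
clock: 27.25
position: [0.4865, 0.1349, 0.2019]
tool_rot: [-3.14, -0.001, 0.004]
force: [1.2, -0.9, -0.9]
grip_width: 0.0207
```

```bash
python3 -c "
from h import *
plan([.4388,.1333,.202])
"
```

```text
t 27.25 pos [0.4865 0.1349 0.2019] rot [-3.1403e+00 -1.2000e-03  3.7000e-03] w 0.0207 F [ 1.2 -0.9 -0.9]
shift [-0.318  0.01  -0.001] turn [-0.002 -0.001  0.005]
```

Call:
{"api": "arm_command", "payload": {
  "deltas": [
    [-1,-0.25,0.005,0,0,0,0],
    [-1,-0.32,0.007,0,0,0,0],
    [-1,-0.32,0.007,0.2,0,0,0],
    [-1,-0.32,0.007,0.37,0,0,0],
    [-1,-0.32,0.007,0.37,0,0,0],
    [-1,-0.32,0.007,0.37,0,0,0],
    [-1,-0.32,0.007,0.37,0,0,0]
  ]
}}

```text
clock: 28.12
position: [0.441, 0.1312, 0.146]
tool_rot: [-3.141, -0.002, -0.0]
force: [-0.0, -0.3, -0.3]
grip_width: 0.021
```

```bash
python3 -c "
from h import *
plan([.4388,.1333,.1239])
c,im=shot('w22'); crop(im,160,120,195,140,4,'pics/w22a.png')
im=cams.grab_frame('scene'); crop(im,190,80,130,100,5,'pics/s22.png')
"
```

```text
t 28.12 pos [0.441  0.1312 0.146 ] rot [-3.141e+00 -1.600e-03 -4.000e-04] w 0.021 F [-0.  -0.3 -0.3]
shift [-0.015 -0.014  0.147] turn [-0.001 -0.002 -0.001]
```

View pics/w22a.png

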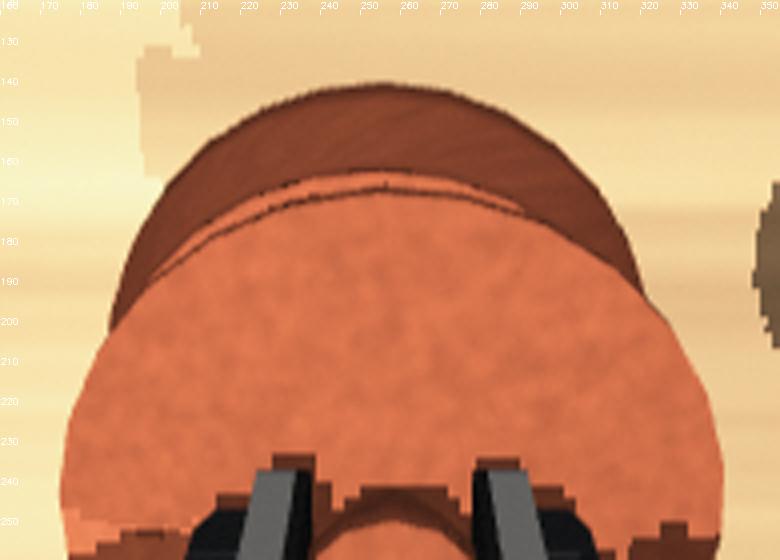

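View pics/s22.png

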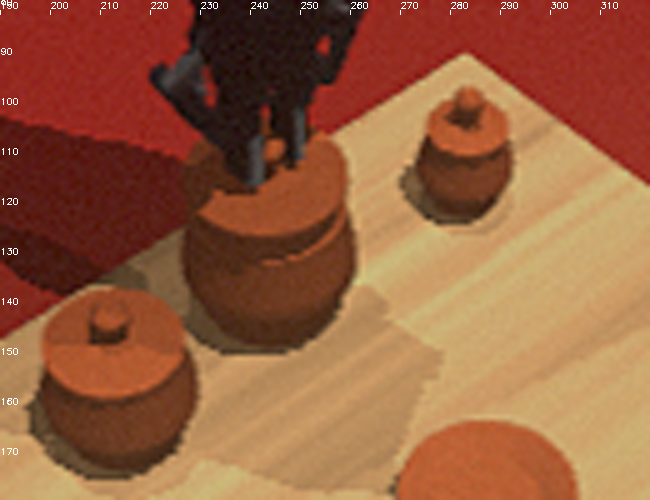

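```bash
python3 -c "
from h import *
n=np.nan
c=dict(np.load('pics/w22.npz'))
print('held',fit3(c,[174.7,341,167.3,n],.092,(.44,.13,.12))[0])
for x in (.4367,.438): print('rim',box(c,x,.1333,.095,.09).round(1),'belly',box(c,x,.1333,.055,.102).round(1))
"
```

```text
held [0.43870672 0.13168654 0.12113816]
rim [184.6 326.  161.4 290. ] belly [188.6 322.8 140.3 265.5]
rim [184.4 326.1 159.2 288.4] belly [188.4 322.9 138.5 264.2]
```

Call:
{"api": "arm_command", "payload": {
  "deltas": [
    [-1,-0.015,-0.014,0,0,0,0],
    [-1,-0.015,-0.014,0.03,0,0,0],
    [-1,-0.015,-0.014,0.07,0,0,0],
    [-1,-0.015,-0.014,0.1,0,0,0],
    [-1,-0.015,-0.014,0.12,0,0,0],
    [-1,-0.015,-0.014,0.13,0,0,0],
    [-1,-0.015,-0.014,0.13,0,0,0]
  ]
}}

```text
clock: 29.1
position: [0.4381, 0.1331, 0.1254]
tool_rot: [3.142, 0.0, -0.0]
force: [-0.2, -1.1, -0.1]
grip_width: 0.0209
```

Call:
{"api": "arm_command", "payload": {
  "deltas": [
    [-1,0,0,0.004,0,0,0],
    [-1,0,0,0.008,0,0,0],
    [-1,0,0,0.011,0,0,0],
    [-1,0,0,0.013,0,0,0],
    [-1,0,0,0.013,0,0,0]
  ]
}}

```text
clock: 29.72
position: [0.4382, 0.1332, 0.1238]
tool_rot: [-3.142, -0.0, -0.0]
force: [-2.5, -1.0, 7.6]
grip_width: 0.0208
```

Contact came at 0.1238, against a predicted 0.1239. Releasing.

Call:
{"api": "arm_command", "payload": {
  "deltas": [
    [-1,0,0,-0.002,0,0,0],
    [-0.3,0,0,-0.002,0,0,0],
    [0,0,0,-0.002,0,0,0],
    [0,0,0,-0.002,0,0,0],
    [0,0,0,-0.2,0,0,0],
    [0,0,0,-0.5,0,0,0],
    [0,0,0,-0.9,0,0,0],
    [0,0,0,-0.9,0,0,0]
  ]
}}

```text
clock: 30.72
position: [0.4396, 0.1337, 0.2622]
tool_rot: [-3.139, -0.006, -0.001]
force: [0.0, 0.1, -0.7]
grip_width: 0.043
```

Call:
{"api": "arm_command", "payload": {
  "deltas": [
    [0,0.4,0.2,0,0,0,0],
    [0,0.8,0.4,0,0,0,0],
    [0,1,0.6,0,0,0,0],
    [0,1,0.6,0,0,0,0],
    [0,1,0.6,0,0,0,0]
  ]
}}

```text
clock: 31.35
position: [0.5875, 0.0435, 0.2576]
tool_rot: [-3.141, 0.002, -0.0]
force: [0.6, -0.4, -0.5]
grip_width: 0.0429
```

```bash
python3 -c "
from h import *
plan([.608,.0045,.20])
c,im=shot('w23')
im=cams.grab_frame('scene'); crop(im,90,80,230,160,3,'pics/s23.png')
im=cams.grab_frame('side'); crop(im,130,110,190,250,2,'pics/d23.png')
"
```

```text
t 31.35 pos [0.5875 0.0435 0.2576] rot [-3.1414e+00  1.5000e-03 -1.0000e-04] w 0.0429 F [ 0.6 -0.4 -0.5]
shift [0.137 0.26  0.384] turn [-0.     0.002 -0.   ]
```

View pics/w23.png

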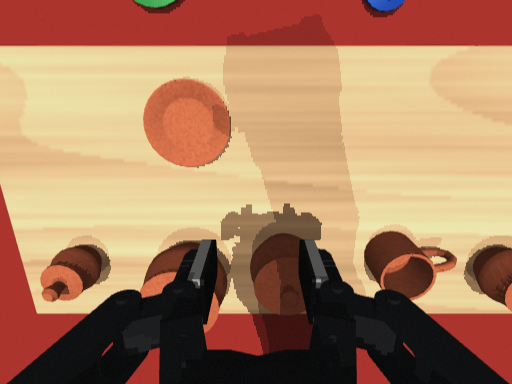

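View pics/s23.png

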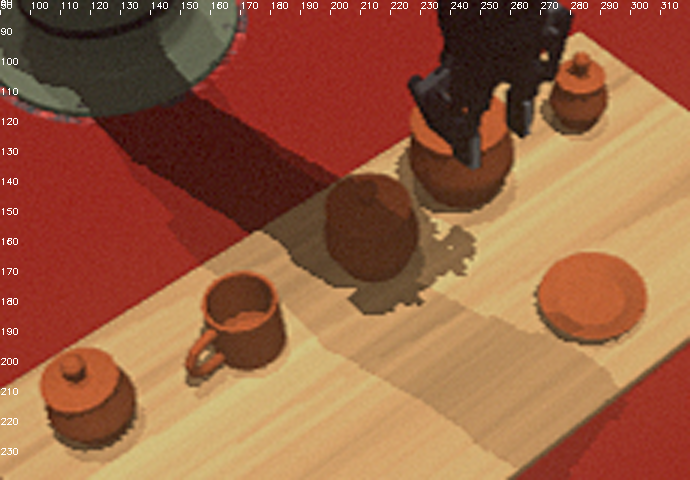

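View pics/d23.png

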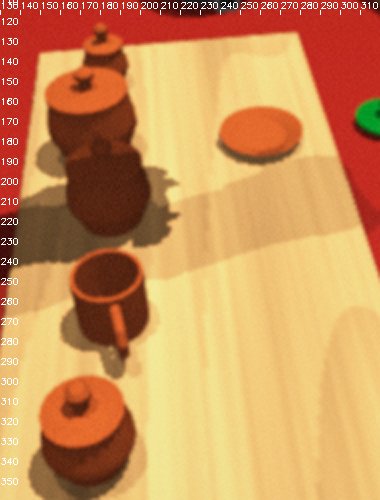

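Call:
{"api": "arm_command", "payload": {
  "deltas": [
    [0,0.1,0.4,0,0,0,0],
    [0,0.2,0.8,0,0,0,0],
    [0,0.3,1,0,0,0,0],
    [0,0.3,1,0,0,0,0],
    [0,0.3,1,0,0,0,0],
    [0,0.3,1,0,0,0,0],
    [0,0.3,1,0,0,0,0]
  ]
}}

```text
clock: 32.38
position: [0.633, -0.106, 0.2587]
tool_rot: [-3.141, -0.0, 0.001]
force: [-1.0, 0.3, -0.6]
grip_width: 0.0426
```

```bash
python3 -c "
from h import *
im=cams.grab_frame('scene'); crop(im,190,80,120,100,5,'pics/s24.png')
im=cams.grab_frame('side'); crop(im,130,110,100,120,5,'pics/d24.png')
S=cams.get_calibration('scene');D=cams.get_calibration('side')
for n,x,y,z,d in (('med',.4415,-.2788,.081,.064),('small',.4485,.2765,.073,.05),('large',.4553,.0095,.089,.078),('largest',.4366,.1335,.099,.092)):
  print(n,box(S,x,y,z,d).round(1),box(D,x,y,z,d).round(1))
"
```

```text
med [103.  129.5 194.6 216.4] [149.5 192.8 296.8 333. ]
small [274.5 291.5  98.3 110.1] [171.2 191.2 126.6 136.7]
large [197.8 227.  136.5 158.5] [162.3 201.4 179.5 203.6]
largest [226.6 259.7 107.2 130.9] [152.4 194.3 143.2 166.1]
```

View pics/s24.png

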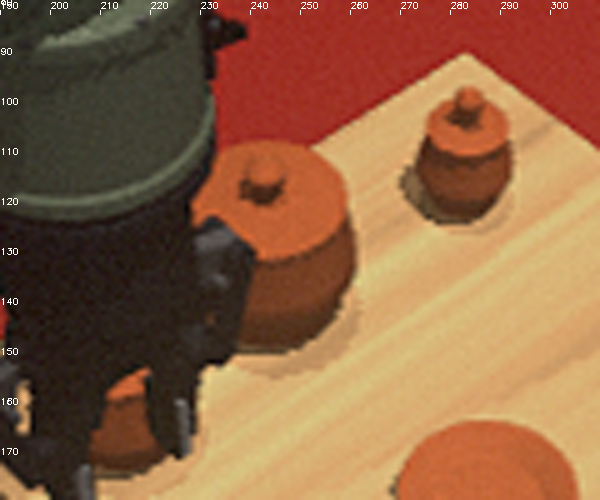

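View pics/d24.png

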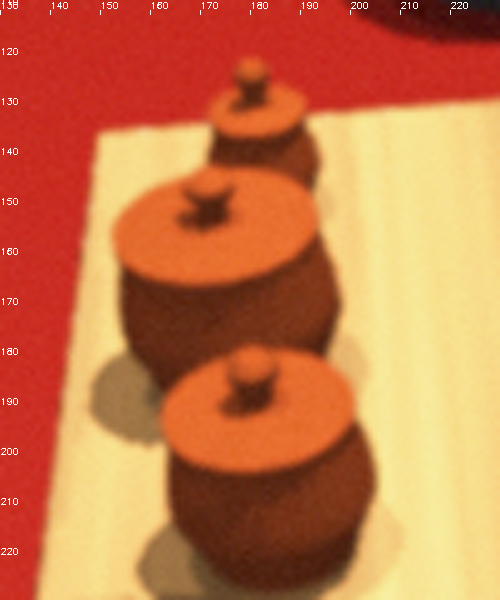

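All four lid outlines match the predicted seated circles to within about 1 px, and they are level. The arm is clear, so I'm handing in.

```bash
python3 -c "
from h import *
from workcell import job
s=telemetry.observe();print(s['clock'],s['force'],s['grip_width'])
print(job.job_done())
"
```

```text
32.475 [ 0.25291735 -0.07942459  0.29402085] 0.04256677535148968
the job is handed in; nothing more can be done
None
```

All four lids are on their matching jars, placed in the order medium, small, large, largest. I handed the job in at 32.5 s of the allowed 106 s, with the gripper open and clear of everything.

- **Seating:** each lid was lowered slowly until it touched, within about 0.4 mm of the height its dimensions predicted. The highest wrist force I read while setting a lid down was 21 N. I eased off before opening the gripper on three of them. For the small lid the contact was only about 5 N, so I opened without backing off.
- **Level and fully down:** in the last side-camera pictures, the four lid discs matched the predicted seated circles to about 1 px. In the last scene picture the arm partly hid the large and largest lids, so for those two the side view is the main check.
- **Everything else:** the jars, cup and saucer look unmoved in the pictures. I did not touch the black, blue or green look-alikes.
- **Disagreement between cameras:** the wrist camera and the fixed cameras differed by about 2 mm in y. I followed the wrist camera close up, and no lid jammed going in.

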